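Show a painted jar all round and present its lid

TASK

The freshly painted jar on the banding wheel is to be checked with its lid. Turn the wheel by its upright finger post through at least one full turn, either way, and let the post go; then take the lid with the straight bar handle from its stand, carry it over the drying jars and finish while holding it level and still, about a centimetre above the mouth of the jar on the wheel, centred, with its two tabs lined up with the jar's two lugs. The paint on that jar is wet, so nothing may touch it, and leave the drying jars and the round-knobbed lid where they are.

Things in the scene. Friction and masses are not known exactly. Their poses are not given: they have to be found in the camera images.
- wheel (a joint): Angle of the banding wheel (rad) about its vertical axis; 0 at the start, grows counter-clockwise seen from above and goes on counting: 6.28 is one full turn counter-clockwise, -6.28 one clockwise (stops at 14 either way).
- wheel_base: Fixed foot of the banding wheel (150 diameter); origin on the wheel's axis at table height, z up. On it turns the wheel: a bare metal disc of 240 diameter, upper face 50 above the table, with slight friction (about 0.04 N m), staying where it is left. The jar and the finger post are fixed on it.
- post_top (a point): Centre of the top of the finger post: a smooth upright steel rod of 14 diameter fixed on the wheel, 105 from the wheel's axis, rising from the wheel's face (50) to 135 above the table. It turns easily between lightly gripping fingers. x points from the wheel's axis outwards through the post, z up.
- jar: The freshly painted red jar, fixed upright in the middle of the wheel and turning with it: 90 high, 90 diameter at the belly, 72 at the neck, mouth opening 64. Origin: centre of its underside, 50 above the table. Two dark lugs (16 x 14 x 16) stand out of the neck along its x and -x, 11 below the rim, reaching 49 from the axis.
- jar_rim (a point): Centre of the jar's open mouth, on the wheel's axis, level with the rim, 140 above the table. x runs through the two lugs, at right angles to the direction from the axis to the finger post; z up.
- lid: The jar's lid, loose, about 120 g: red disc of 80 diameter, on top a straight dark bar handle 44 long, 12 thick, from 15 to 45 above the origin; below, a round flange of 52 diameter, 8 high. Two dark tabs (14 wide, reaching 53 from the centre) stick out in line with the bar. Origin: centre of the flange's underside, the lid's lowest point; x along bar and tabs, z up.
- stand_a: Fixed wooden ring stand, 68 diameter, 60 high, hole 58, origin at the centre of its underside. The bar-handled lid lies on it, flange in the hole, the lid's origin 52 above the table.
- round_lid: Another lid of the same size on a second such stand, with a round knob instead of a bar and no tabs. Origin: centre of its flange's underside. A bystander.
- board: Fixed wooden drying board, 360 x 90 x 15, long side roughly along x, between the lid stands and the wheel; three jars stand on it in a row. Origin: centre of its underside.
- drying_jar0: Red drying jar, loose, 115 high, 77 diameter at the belly, one of three in a row on the drying board; its top is 130 above the table. Origin: centre of its underside. A bystander.
- drying_jar1: Red drying jar, loose, 115 high, 77 diameter at the belly, one of three in a row on the drying board; its top is 130 above the table. Origin: centre of its underside. A bystander.
- drying_jar2: Red drying jar, loose, 115 high, 77 diameter at the belly, one of three in a row on the drying board; its top is 130 above the table. Origin: centre of its underside. A bystander.
Things that resemble listed ones, but are neither listed nor needed, are in the scene too. Leave any purple or turquoise look-alike of the lid alone.

How it is judged:
On the way, in this order (a step that is already met when the one before it is completed fails the run):
1. the wheel has been turned through one full turn, either way ((value of joint wheel above 6.1 rad or value of joint wheel below -6.1 rad)), for 0.2 s.
2. the lid has been lifted higher than the drying jars (height (world z) of lid above 0.135 m), for 0.2 s.
At the end, for the whole second after the job is handed in: Wheel still, 6.1 rad or more from its start; lid held at rest in the fingers, lowest edge 4-18 mm above the jar's rim, within 8 mm of its axis, level to 0.12 rad, tabs in line with lugs to 0.17 rad, touching neither jar nor wheel; drying jars and round-knobbed lid within 15 mm of their start ((value of joint wheel above 6.1 rad or value of joint wheel below -6.1 rad) and velocity of joint wheel between -0.1 and 0.1 rad/s and horizontal distance between lid and jar_rim below 0.008 m and z of lid in the frame of jar_rim between 0.004 and 0.018 m and angle between lid's own z axis and vertical below 0.12 rad and angle between the x axis of lid and the x axis of jar_rim, either way round below 0.17 rad and linear speed of lid below 0.02 m/s and angular speed of lid below 0.2 rad/s and contact force between lid and the fingers above 0.5 N and contact force between lid and wheel_base below 0.1 N and distance of each of drying_jar0, drying_jar1, drying_jar2, round_lid from where it was at the start of the episode below 0.015 m); the arm keeps its last pose, push and grip.
It fails at once if the wet jar on the wheel is touched (contact force between jar and anything else above 0.5 N).
It fails at once if a drying jar or the round-knobbed lid is disturbed (distance of any of drying_jar0, drying_jar1, drying_jar2, round_lid from where it was at the start of the episode above 0.015 m).
It also fails if it takes over 72 s, if anything falls off the work surface, if the arm or the gripper's body presses on something with over 40 N, if the wrist force passes 120 N, or if a joint passes its speed limit or range.

ROBOT

A 7-joint arm with a two-finger parallel gripper is mounted at the origin on the work surface. World frame = base frame: x ahead of the robot, y to its left, z up, the work surface at z = 0. Lengths are in m, angles in rad, forces in N, time in s.
With the tool pointing down it reaches from about 0.425 to 0.925 m from the base axis. Payload 6.8 kg.
Tool frame: the origin (TCP) lies at the centre of the arm's flange, where the gripper is bolted on; the fingertips stand 173 mm ahead of it and the grasp point (between the pads) lies 155 mm ahead of it (r.hold_point_z is the distance from the TCP to the grasp point, in m); z points along the fingers, x is the direction in which the jaws open and shut, and the axes are right-handed (so a half turn about z gives the same grasp; the last joint's range is limited). The gripper opens to 85 mm and grips with 20 to 120 N. Pads are 22 mm wide; open, the fingers measure 114 mm over their backs; the gripper's body (76 mm by 85 mm) begins 54 mm behind the grasp point. The pads swing forward as they close: fully open they stand 13 mm farther back than shut.
Start: joints at [-1.328, 0.477, 0.022, 1.555, -0.011, 1.109, -0.083], TCP at [0.232, 0.634, 0.405] pointing down, gripper open.
Joint ranges: [-2.96, 2.96], [-0.34, 2.1], [-1.41, 1.46], [0.24, 2.44], [-1.37, 4.51], [0.17, 1.92], [-2.96, 2.96]. Speed limits (rad/s): [2.39, 2.39, 3.14, 3.14, 3.14, 3.14, 3.14].

INTERFACE

Orientations are given as a rotation vector (axis times angle).
In Python, from bench import r gives the robot as it stands.
- The arm moves only by the tool apply_moves, never from a script. Its arguments are lists of equal length, an entry for each row: "dp": the shift along the tool's x, y, z scaled (see below), a list of three; "twist": the turn, a rotation vector about the tool's x, y, z scaled (see below), a list of three; "jaw": the closure in counts, from 0 (fully open) to 255 (shut). In form: {"dp": [[x, y, z], ...], "twist": [[rx, ry, rz], ...], "jaw": [jaw, ...]}. A call has 1 to 20 rows; each row shifts and turns the pose as measured when the row begins, along the tool's axes as they then stand; what a row does not reach is not made up. The controller multiplies each number of a shift by 12 cm and each number of a turn by 120 degrees. A row lasts 1/10 s, in which the tool goes at most 50 mm and 8.59 degrees, less where a joint would pass 70% of its speed; a pose out of reach is approached as far as the arm can. A call with a number of a shift or a turn outside -1 to 1 is refused whole. A call with a gripper value outside its range is refused whole. The fingers move at their own pace and stop on an object; "grip_force" is the grip in N (left out, the last holds). Time passes only in rows, so rows that do not move let the fingers close. It gives the time, the measured TCP pose, the force and the opening at its end, in the units of the state.
- r.get_obs(): the state, without advancing time (a new reading comes with each control period).
- r.grab_frame(name): name is "side" or "top" or "wrist"; returns a dict with "color" (480x640x3 uint8, red, green, blue), "z_map" (480x640 float32, m along the optical axis (not along the pixel's ray), 0 where there is no reading), "intrinsics" (3x3 intrinsics, pixels), "R" (3x3) and "t" (3): a world point X has camera coordinates R X + t; the wrist camera has in their place "hand_eye" (4x4, takes a point from camera to tool coordinates, whose origin is the TCP and whose axes are the tool frame's). Camera axes: x right, y down, z forward; pixel columns grow to the right and rows downward; lengths in m; the calibration is good to about 2 mm. The wrist camera is an equidistant fisheye: a pixel r from the principal point sees the ray r / f radians off the axis. A picture is of the moment at which its call begins: read the wrist's pose just before it.
- r.hand_in(): hands the job in, once; it reports no verdict.
The state is a dict: "clock": time; "joints": joint angles; "qvel": joint speeds; "tau": joint torques, N m; "tcp_pos": TCP position; "orientation": TCP orientation; "contact_force": force on the tool from outside, world axes, zero at the start; "moment": the same for the moment, N m; "grip_width": finger opening in m.
Only numpy, scipy, OpenCV 4.12 (cv2) and the standard library are available. Lean on these libraries where they do the work, as an engineer would, in place of code of your own. Each camera call takes 0.05 s, during which the arm holds its last target.

## Working session

There is one attempt and no reset: what is moved stays moved. The work goes in short steps, Python scripts to look and compute and a tool call to move; the robot and the scene stay as the last step left them, time stands still between calls to the robot, and variables do not carry over. Pictures are saved under pics/ and viewed, and the job is handed in when it is done.

Besides the shell and the picture viewer there is one more tool, called after ">>>" as a command line: name --argument value ..., lists and objects as JSON in quotes. apply_moves: Moves the arm, as the interface text tells. Shifts and turns lie within -1 to 1; 1 stands for 12 cm of shift or 120 degrees of turn. Its arguments: {"type":"object","properties":{"dp":{"type":"array"},"twist":{"type":"array"},"jaw":{"type":"array"},"grip_force":{"type":"number"}},"required":["dp","twist","jaw"]}

```bash
ls; mkdir -p pics
python3 - <<'E'
from bench import r
import cv2,numpy as np
print(r.get_obs(), r.hold_point_z)
for n in ("side","top","wrist"):
    f=r.grab_frame(n)
    cv2.imwrite(f"pics/{n}0.png",f["color"][:,:,::-1])
    np.savez(f"{n}0.npz",**f)
    print(n,f["intrinsics"],f.get("R"),f.get("t"),f.get("hand_eye"))
E
```

```text
pics
{'clock': 0.0, 'joints': array([-1.32811182,  0.47778149,  0.02236513,  1.55645217, -0.01149804,
        1.10926955, -0.08311445]), 'qvel': array([ 0.00052552,  0.00054747,  0.00092944,  0.00073669, -0.00120634,
       -0.00028859,  0.00101008]), 'tau': array([-8.40138346e-04, -5.96447933e+01,  1.60758700e+00, -2.81190777e+01,
        1.24991246e-02,  9.52859817e-03, -1.95204825e-05]), 'tcp_pos': array([0.23186437, 0.63363606, 0.40373809]), 'orientation': array([ 2.57407056e+00,  1.79906125e+00, -2.15535168e-03]), 'contact_force': array([-0.32907189, -0.18894171, -0.11898696]), 'moment': array([ 0.02942664, -0.05658291,  0.01240782]), 'grip_width': 0.08550913580121676} 0.1547
side [[449.47050994   0.         318.97494017]
 [  0.         449.47050994 238.63068878]
 [  0.           0.           1.        ]] [[ 0.99670748 -0.07774332  0.02302564]
 [-0.03011277 -0.61859681 -0.78513133]
 [ 0.0752823   0.7818529  -0.61890113]] [-0.56066637  0.06795302  1.06017309] None
top [[600.25207701   0.         336.83987858]
 [  0.         600.25207701 230.92162423]
 [  0.           0.           1.        ]] [[-0.01299852 -0.99981149 -0.01442318]
 [-0.99870299  0.01369155 -0.04903962]
 [ 0.04922785  0.01376703 -0.99869269]] [-0.04578554  0.55671091  1.52882842] None
wrist [[371.64829954   0.         324.42823066]
 [  0.         371.64829954 240.38658227]
 [  0.           0.           1.        ]] None None [[ 9.99999408e-01 -7.08349816e-04 -8.25415367e-04  8.63754424e-04]
 [ 9.03267315e-04  9.63587259e-01  2.67392554e-01 -6.67066872e-02]
 [ 6.05952265e-04 -2.67393142e-01  9.63587329e-01  3.12817036e-02]
 [ 0.00000000e+00  0.00000000e+00  0.00000000e+00  1.00000000e+00]]
```

View pics/side0.png

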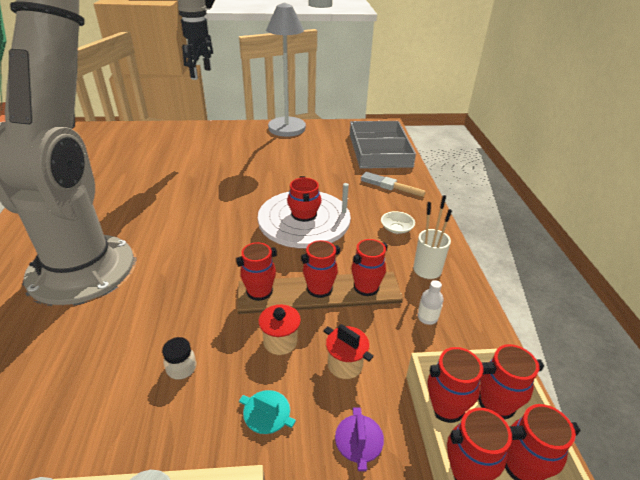

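View pics/top0.png

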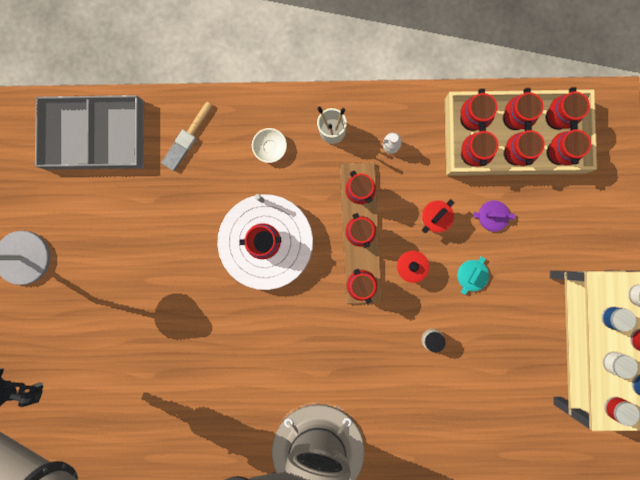

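View pics/wrist0.png

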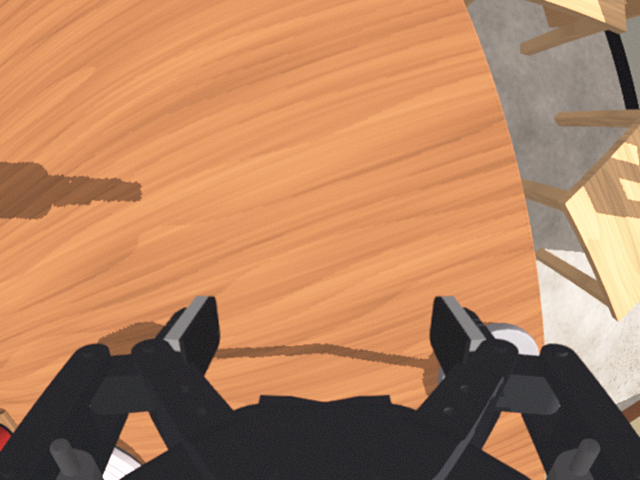

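The side and top views show the scene clearly:
- **Wheel:** the wet jar and wheel are at top (265,242). The post runs from (258,197), with its shadow continuing to the right.
- **Drying jars:** they sit at top (360,187), (360,231) and (362,286).
- **Lid candidates in the top view:** (437,216) is red with a dark straight bar and tabs. (413,267) is red with a round knob, (494,216) is purple and (473,275) is turquoise. Only (437,216) fits "red, straight bar, tabs".

Next I'll confirm that with a crop and measure.

```bash
cat > h.py <<'E'
import numpy as np,cv2
from scipy.spatial.transform import Rotation as Ro
def cast(f,uv,z):
    """pixel rays onto plane z (top/side)"""
    uv=np.atleast_2d(uv).astype(float); K=f["intrinsics"];R=f["R"];t=f["t"]
    d=np.c_[(uv[:,0]-K[0,2])/K[0,0],(uv[:,1]-K[1,2])/K[1,1],np.ones(len(uv))]@R
    c=-R.T@t; s=(z-c[2])/d[:,2]
    return c+s[:,None]*d
def cloud(f):
    K=f["intrinsics"];z=f["z_map"];v,u=np.mgrid[:480,:640]
    P=np.stack([(u-K[0,2])/K[0,0]*z,(v-K[1,2])/K[1,1]*z,z],-1)
    return (P-f["t"])@f["R"]
def circ(P):
    A=np.c_[2*P[:,:2],np.ones(len(P))];s=np.linalg.lstsq(A,(P[:,:2]**2).sum(1),rcond=None)[0]
    return s[:2],np.sqrt(s[2]+s[:2]@s[:2])
E
python3 - <<'E'
import numpy as np,cv2
from h import *
f=dict(np.load("top0.npz"));W=cloud(f);C=f["color"]
hsv=cv2.cvtColor(C,cv2.COLOR_RGB2HSV)
for n,(a,b) in {"wheel":((200,310),(180,310))}.items():
    m=np.zeros((480,640),np.uint8)
    m[190:295,210:320]=((hsv[190:295,210:320,1]<60)&(hsv[190:295,210:320,2]>120))
    c=max(cv2.findContours(m,cv2.RETR_EXTERNAL,cv2.CHAIN_APPROX_NONE)[0],key=cv2.contourArea)
    h=cv2.convexHull(c)[:,0]
    P=cast(f,h,0.05);print("wheel outline circle",circ(P))
z=W[...,2]
def reg(name,u0,u1,v0,v1,zl,zh):
    s=np.zeros((480,640),bool);s[v0:v1,u0:u1]=True
    s&=(z>zl)&(z<zh);P=W[s]
    print(name,len(P),P.mean(0).round(4),P.min(0).round(3),P.max(0).round(3))
    return s,P
reg("wheeldisc",200,320,180,300,.04,.06)
s,P=reg("jar rim",230,290,215,270,.13,.15);print(circ(P))
reg("post",225,310,180,215,.07,.16)
s=np.zeros((480,640),bool);s[180:215,225:310]=1;s&=(z>.07);print(np.c_[np.argwhere(s),W[s].round(3)][::4])
s,P=reg("lid",410,465,190,240,.045,.2)
print(np.histogram(P[:,2],bins=np.arange(.04,.12,.005)))
dark=(hsv[...,2]<70)
s2=s&dark;s2&=(z>.08);print("bar",s2.sum(),W[s2].mean(0),cv2.minAreaRect(W[s2][:,:2].astype(np.float32)*1000))
for k,(u,v) in enumerate([(360,187),(360,231),(362,286),(413,267)]):
    reg(f"by{k}",u-20,u+20,v-20,v+20,.06,.14)
cr=cv2.resize(np.hstack([C[180:300,400:520]]),None,fx=5,fy=5,interpolation=cv2.INTER_CUBIC)
cv2.imwrite("pics/crop_lids.png",cr[:,:,::-1])
cr=cv2.resize(C[180:300,205:325],None,fx=5,fy=5,interpolation=cv2.INTER_CUBIC)
cv2.imwrite("pics/crop_wheel.png",cr[:,:,::-1])
g=np.array([0.23186437, 0.63363606, 0.40373809])
print(Ro.from_rotvec([2.57407056e+00,1.79906125e+00,-2.155e-03]).as_matrix().round(3))
E
```

```text
wheel outline circle (array([0.53033011, 0.12787425]), np.float64(0.11968299602387499))
wheeldisc 6159 [0.5297 0.1272 0.0506] [0.414 0.009 0.04 ] [0.651 0.248 0.06 ]
jar rim 243 [0.5321 0.1283 0.139 ] [0.496 0.08  0.131] [0.566 0.178 0.148]
(array([0.53104732, 0.1280309 ]), np.float64(0.03666637493379736))
post 53 [0.6342 0.1331 0.1173] [0.629 0.128 0.071] [0.641 0.142 0.141]
[[ 1.880e+02  2.900e+02  4.800e-01 -7.400e-02  1.553e+00]
 [ 1.940e+02  2.570e+02  6.400e-01  1.340e-01  1.370e-01]
 [ 1.950e+02  2.550e+02  6.380e-01  1.390e-01  1.360e-01]
 [ 1.950e+02  2.590e+02  6.380e-01  1.290e-01  1.320e-01]
 [ 1.960e+02  2.560e+02  6.350e-01  1.350e-01  1.410e-01]
 [ 1.960e+02  2.600e+02  6.360e-01  1.280e-01  1.280e-01]
 [ 1.970e+02  2.560e+02  6.330e-01  1.360e-01  1.380e-01]
 [ 1.970e+02  2.600e+02  6.350e-01  1.290e-01  1.200e-01]
 [ 1.980e+02  2.560e+02  6.310e-01  1.360e-01  1.350e-01]
 [ 1.980e+02  2.600e+02  6.330e-01  1.300e-01  1.140e-01]
 [ 1.990e+02  2.570e+02  6.290e-01  1.350e-01  1.280e-01]
 [ 1.990e+02  2.610e+02  6.330e-01  1.300e-01  9.400e-02]
 [ 2.000e+02  2.590e+02  
[... 341 characters left out ...]
  2,  33,  44,  15,
         0,   0]), array([0.04 , 0.045, 0.05 , 0.055, 0.06 , 0.065, 0.07 , 0.075, 0.08 ,
       0.085, 0.09 , 0.095, 0.1  , 0.105, 0.11 , 0.115]))
bar 76 [ 0.58653129 -0.30264551  0.09665366] ((587.2109375, -302.8582763671875), (10.81205940246582, 41.955955505371094), 44.34366226196289)
by0 777 [ 0.6539 -0.1105  0.1196] [ 0.619 -0.15   0.066] [ 0.697 -0.076  0.138]
by1 769 [ 0.5514 -0.1098  0.1191] [ 0.512 -0.148  0.068] [ 0.593 -0.074  0.139]
by2 781 [ 0.4217 -0.1113  0.119 ] [ 0.381 -0.149  0.065] [ 0.462 -0.075  0.139]
by3 786 [ 0.4644 -0.2391  0.0691] [ 0.425 -0.278  0.06 ] [ 0.504 -0.201  0.095]
[[ 0.344  0.939 -0.   ]
 [ 0.939 -0.344 -0.002]
 [-0.002  0.    -1.   ]]
```

View pics/crop_lids.png

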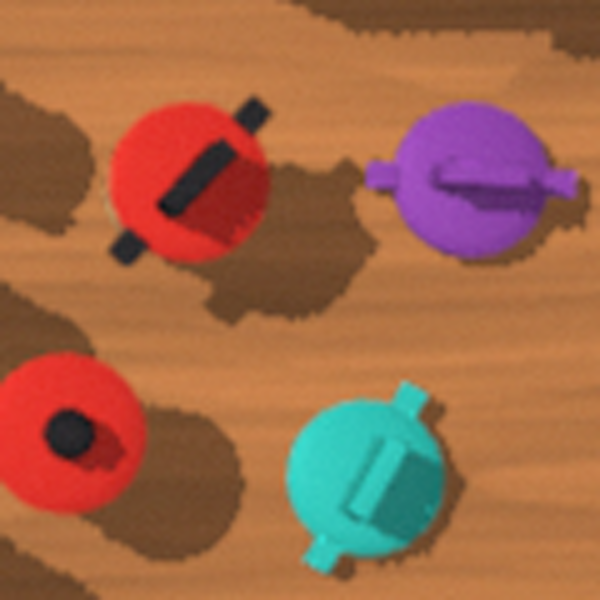

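View pics/crop_wheel.png

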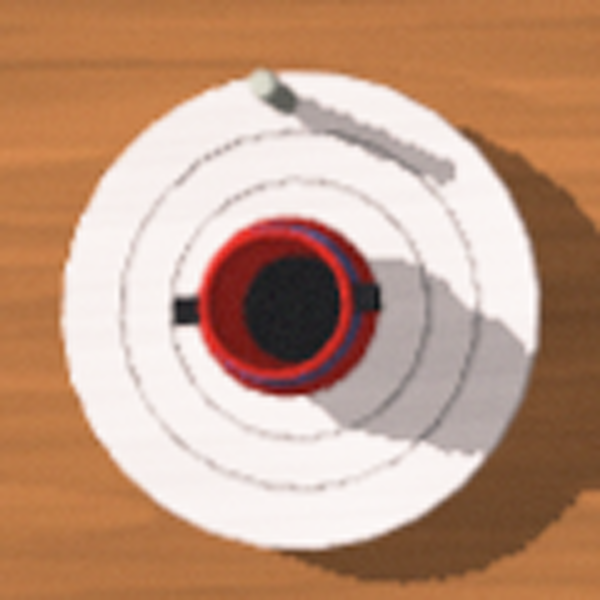

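The crop confirms it: the lid at top (437,216) is red, with a dark straight bar and two tabs in line. The purple and turquoise ones are look-alikes, and the lid at (413,267) has the round knob. The measured wheel radius is 0.1197 (0.120 given) and the rim is at z 0.139, so both agree with the task. The post is at about (0.634, 0.135). I'll move above the post now.

```bash
cat >> h.py <<'E'
def go(r,target,yaw=None,n=None,show=True):
    """offset from the measured pose to TCP target, and turn of jaw to yaw deg, in scaled units"""
    o=r.get_obs();M=Ro.from_rotvec(o["orientation"]).as_matrix()
    d=M.T@(np.array(target)-o["tcp_pos"])
    print("clock",round(o["clock"],2),"tcp",o["tcp_pos"].round(4),"yaw",np.degrees(np.arctan2(M[1,0],M[0,0])).round(2),"tilt",np.degrees(np.arccos(-M[2,2])).round(2),"w",round(o["grip_width"],4),"F",o["contact_force"].round(2),"q",o["joints"].round(2))
    if n is None:n=int(np.ceil(np.linalg.norm(d)/.045))
    print("tool d",d.round(4),"rows",n,"scaled per row",(d/.12/max(n,1)).round(3))
    if yaw is not None:
        y=np.radians(yaw);T=np.array([[np.cos(y),np.sin(y),0],[np.sin(y),-np.cos(y),0],[0,0,-1.]])
        if T[:,0]@M[:,0]<0: T[:,:2]*=-1
        v=Ro.from_matrix(M.T@T).as_rotvec();print("twist total deg",np.degrees(v).round(2),"scaled/row",(np.degrees(v)/120/max(n,1)).round(3))
E
python3 - <<'E'
import numpy as np
from h import *
from bench import r
f=dict(np.load("top0.npz"))
print(cast(f,[[257.6,196]],.135),cast(f,[[258,196.5]],.135))
go(r,[.6345,.135,.39],n=14)
E
```

```text
[[0.63575589 0.1324246  0.135     ]] [[0.63454846 0.13147958 0.135     ]]
clock 0.15 tcp [0.2318 0.6337 0.404 ] yaw 69.91 tilt 0.08 w 0.0851 F [ 0.24 -0.69  0.75] q [-1.33  0.48  0.02  1.56 -0.01  1.11 -0.08]
tool d [-0.33    0.5495  0.0145] rows 14 scaled per row [-0.196  0.327  0.009]
```

>>> apply_moves --dp '[[-0.2,0.33,0],[-0.2,0.33,0],[-0.2,0.33,0],[-0.2,0.33,0],[-0.2,0.33,0],[-0.2,0.33,0],[-0.2,0.33,0],[-0.2,0.33,0],[-0.2,0.33,0],[-0.2,0.33,0],[-0.2,0.33,0],[-0.2,0.33,0],[-0.2,0.33,0],[-0.1,0.15,0],[0,0,0]]' --twist '[[0,0,0],[0,0,0],[0,0,0],[0,0,0],[0,0,0],[0,0,0],[0,0,0],[0,0,0],[0,0,0],[0,0,0],[0,0,0],[0,0,0],[0,0,0],[0,0,0],[0,0,0]]' --jaw '[0,0,0,0,0,0,0,0,0,0,0,0,0,0,0]'

```text
clock: 1.65
tcp_pos: [0.6339, 0.1285, 0.3983]
orientation: [2.569, 1.807, -0.012]
contact_force: [-0.0, -0.3, -0.8]
grip_width: 0.0854
```

Run:
```python
import numpy as np
from h import *
from bench import r
go(r,[.635,.133,.39])
f=r.grab_frame("wrist");cv2.imwrite("pics/w1.png",f["color"][:,:,::-1]);np.savez("w1.npz",**f)
```

```text
clock 1.65 tcp [0.6339 0.1285 0.3983] yaw 70.25 tilt 0.45 w 0.0854 F [-0.04 -0.29 -0.77] q [-0.46  0.44  0.23  1.64 -0.11  1.07  1.02]
tool d [ 0.0046 -0.0005  0.0083] rows 1 scaled per row [ 0.039 -0.004  0.069]
```

View pics/w1.png

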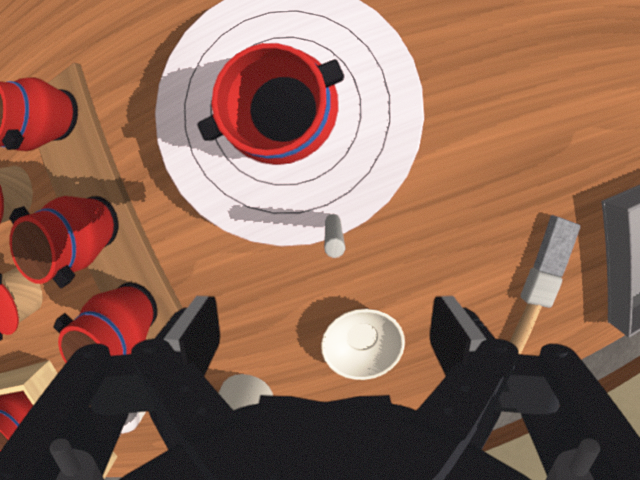

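The wrist picture shows the post top at about (336,247), below the jar at (276,103). I'll cast those through the fisheye model.

```bash
cat >> h.py <<'E'
def wcast(f,o,uv,z):
    uv=np.atleast_2d(uv).astype(float);K=f["intrinsics"]
    x=(uv-[K[0,2],K[1,2]])/K[0,0];rr=np.linalg.norm(x,axis=1);rr=np.maximum(rr,1e-9)
    d=np.c_[x*(np.sin(rr)/rr)[:,None],np.cos(rr)]
    H=f["hand_eye"];M=Ro.from_rotvec(o["orientation"]).as_matrix()
    D=d@(M@H[:3,:3]).T;c=M@H[:3,3]+o["tcp_pos"]
    return c+((z-c[2])/D[:,2])[:,None]*D
E
python3 - <<'E'
import numpy as np
from h import *
f=dict(np.load("w1.npz"))
o=dict(tcp_pos=np.array([.6339,.1285,.3983]),orientation=np.array([2.569,1.807,-.012]))
print("post",wcast(f,o,[[336,247],[335,249],[336,245]],.135))
C=f["color"];hsv=cv2.cvtColor(C,cv2.COLOR_RGB2HSV)
m=((hsv[...,1]<60)&(hsv[...,2]>120)).astype(np.uint8);m[:, :150]=0;m[250:]=0;m[:,430:]=0
c=max(cv2.findContours(m,cv2.RETR_EXTERNAL,cv2.CHAIN_APPROX_NONE)[0],key=cv2.contourArea)
h=cv2.convexHull(c)[:,0];h=h[(h[:,1]>3)&(h[:,1]<240)]
print("wheel",circ(wcast(f,o,h,.05)))
print("lugs",wcast(f,o,[[333,72],[210,129]],.129-.0))
cv2.imwrite("pics/w1c.png",cv2.resize(C[200:280,300:400],None,fx=6,fy=6)[:,:,::-1])
E
```

```text
post [[0.63715012 0.13417685 0.135     ]
 [0.6382129  0.13311301 0.135     ]
 [0.63587136 0.13462515 0.135     ]]
wheel (array([0.53280331, 0.12657175]), np.float64(0.11904827298566585))
lugs [[0.53023305 0.17037081 0.129     ]
 [0.53575932 0.08316999 0.129     ]]
```

View pics/w1c.png

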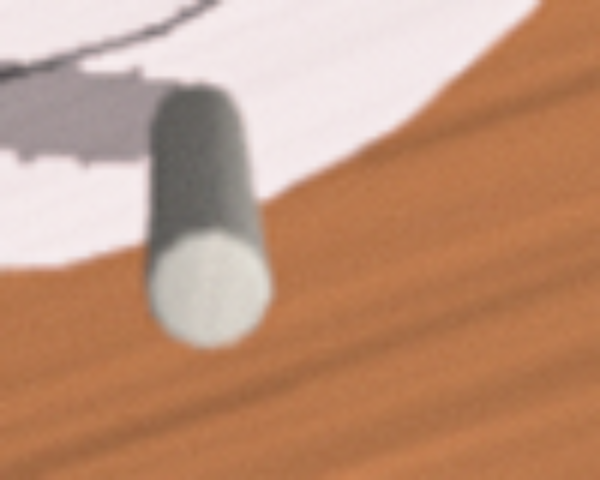

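>>> apply_moves --dp '[[0.04,0.01,0.25],[0,0,0.27],[0,0,0.27],[0,0,0.25],[0,0,0]]' --twist '[[0,0,0],[0,0,0],[0,0,0],[0,0,0],[0,0,0]]' --jaw '[0,0,0,0,0]' --grip_force 20

```text
clock: 2.2
tcp_pos: [0.6316, 0.1433, 0.2706]
orientation: [-2.555, -1.819, 0.007]
contact_force: [0.3, 0.1, 0.4]
grip_width: 0.0855
```

Run:
```python
import numpy as np
from h import *
from bench import r
go(r,[.6365,.133,.273],yaw=70)
f=r.grab_frame("wrist");cv2.imwrite("pics/w2.png",f["color"][:,:,::-1])
```

```text
clock 2.2 tcp [0.6316 0.1433 0.2706] yaw 70.92 tilt 0.39 w 0.0855 F [0.26 0.08 0.42] q [-0.45  0.58  0.19  1.74 -0.14  0.84  1.04]
tool d [-0.0081  0.0079 -0.0024] rows 1 scaled per row [-0.068  0.066 -0.02 ]
twist total deg [-0.39  0.03  0.92] scaled/row [-0.003  0.     0.008]
```

View pics/w2.png

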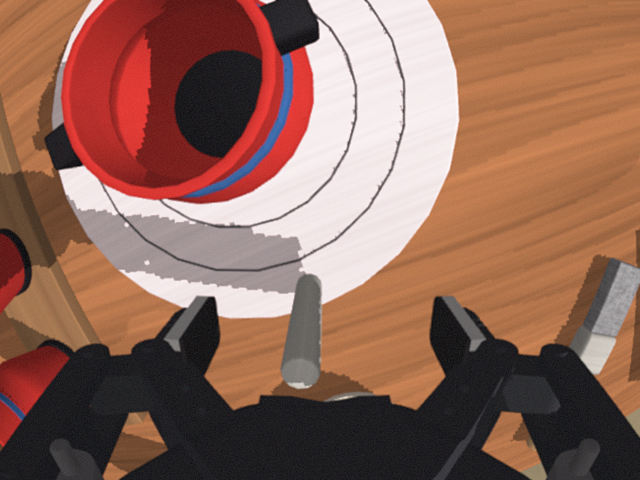

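The post stands between the open fingers, from (300,375) up to (310,280). It is slightly off centre, so I'll correct and then grip.

>>> apply_moves --dp '[[-0.07,0.07,-0.02],[0,0,0]]' --twist '[[-0.003,0,0.008],[0,0,0]]' --jaw '[0,0]'

```text
clock: 2.45
tcp_pos: [0.6387, 0.134, 0.2786]
orientation: [2.572, 1.801, 0.01]
contact_force: [1.0, -0.6, 0.1]
grip_width: 0.0849
```

Run:
```python
from h import *
from bench import r
go(r,[.6365,.133,.273],yaw=70)
```

```text
clock 2.45 tcp [0.6387 0.134  0.2786] yaw 70.02 tilt 0.39 w 0.0849 F [ 0.97 -0.62  0.09] q [-0.44  0.58  0.2   1.73 -0.14  0.84  1.04]
tool d [-0.0017 -0.0017  0.0056] rows 1 scaled per row [-0.014 -0.014  0.047]
twist total deg [ 0.3  -0.25  0.02] scaled/row [ 0.003 -0.002  0.   ]
```

>>> apply_moves --dp '[[-0.01,-0.01,0.04],[0,0,0],[0,0,0],[0,0,0],[0,0,0],[0,0,0]]' --twist '[[0,0,0],[0,0,0],[0,0,0],[0,0,0],[0,0,0],[0,0,0]]' --jaw '[100,200,255,255,255,255]' --grip_force 20

```text
clock: 3.05
tcp_pos: [0.6383, 0.1331, 0.2781]
orientation: [2.571, 1.799, 0.02]
contact_force: [0.3, 0.8, -1.2]
grip_width: 0.0132
```

Run:
```python
from h import *
from bench import r
go(r,[.6365,.133,.273],yaw=70)
f=r.grab_frame("wrist");cv2.imwrite("pics/w3.png",f["color"][:,:,::-1])
```

```text
clock 3.05 tcp [0.6383 0.1331 0.2781] yaw 69.99 tilt 0.78 w 0.0132 F [ 0.31  0.79 -1.24] q [-0.44  0.58  0.2   1.73 -0.14  0.83  1.04]
tool d [-0.0007 -0.0017  0.0051] rows 1 scaled per row [-0.006 -0.014  0.043]
twist total deg [ 0.6  -0.49 -0.02] scaled/row [ 0.005 -0.004 -0.   ]
```

View pics/w3.png

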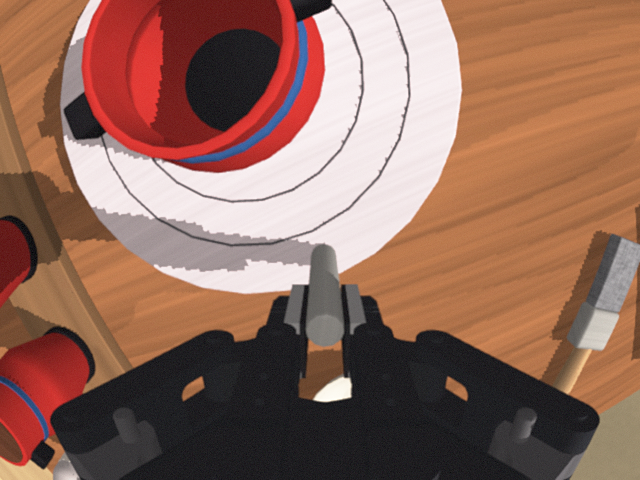

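Run:
```python
from h import *
from bench import r
import numpy as np
o=r.get_obs();f=dict(np.load("w1.npz"))
P=wcast(f,o,[[325,328]],.135)[0];print(P)
M=Ro.from_rotvec(o["orientation"]).as_matrix();print(M.T@(P-o["tcp_pos"]))
```

```text
[0.63606572 0.13614337 0.135     ]
[ 0.00093176 -0.00466775  0.14310936]
```

```bash
cat >> h.py <<'E'
def plan(r,step,n,th0=None,c=(.5315,.1275),rad=.105,z=.276,lead=0):
    o=r.get_obs();M=Ro.from_rotvec(o["orientation"]).as_matrix();p=o["tcp_pos"];g=p+.15*M[:,2]
    v=g[:2]-c;th=np.degrees(np.arctan2(v[1],v[0]))
    print("clock",round(o["clock"],2),"tcp",p.round(4),"grasp angle",th.round(1),"rad",np.linalg.norm(v).round(4),"F",o["contact_force"].round(1),"w",o["grip_width"].round(4),"q",o["joints"].round(2))
    y=np.radians(70.);T=np.array([[np.cos(y),np.sin(y),0],[np.sin(y),-np.cos(y),0],[0,0,-1.]])
    print("twist",(np.degrees(Ro.from_matrix(M.T@T).as_rotvec())/120).round(3))
    q=g.copy()
    out=[]
    for k in range(1,n+1):
        a=np.radians(th+step*k);w=np.array([c[0]+rad*np.cos(a),c[1]+rad*np.sin(a),p[2]+(z-p[2])])
        d=np.array([w[0]-q[0],w[1]-q[1],(z-p[2]) if k==1 else 0])
        out.append((T.T@d/.12).round(2).tolist());q=np.r_[w[:2],q[2]]
    print(out)
E
python3 - <<'E'
from h import *
from bench import r
plan(r,12,5)
plan(r,-12,5)
E
```

```text
Traceback (most recent call last):
  File "h.py", line 37, in plan
    print("clock",round(o["clock"],2),"tcp",p.round(4),"grasp angle",th.round(1),"rad",np.linalg.norm(v).round(4),"F",o["contact_force"].round(1),"w",o["grip_width"].round(4),"q",o["joints"].round(2))
                                                                                                                                                      ^^^^^^^^^^^^^^^^^^^^^
AttributeError: 'float' object has no attribute 'round'
```

```bash
sed -i 's/o\["grip_width"\].round(4)/round(o["grip_width"],4)/' h.py
python3 - <<'E'
from h import *
from bench import r
plan(r,12,5)
E
```

```text
clock 3.1 tcp [0.6383 0.133  0.2781] grasp angle 3.3 rad 0.1089 F [-0.2 -0.4  0.4] w 0.0126 q [-0.44  0.58  0.2   1.73 -0.14  0.83  1.04]
twist [ 0.005 -0.004 -0.   ]
[[0.15, -0.12, 0.02], [0.14, -0.12, 0.0], [0.11, -0.15, 0.0], [0.08, -0.17, 0.0], [0.04, -0.18, 0.0]]
```

>>> apply_moves --dp '[[0.15,-0.12,0.02],[0.14,-0.12,0],[0.11,-0.15,0],[0.08,-0.17,0],[0.04,-0.18,0]]' --twist '[[0.005,-0.004,0],[0,0,0],[0,0,0],[0,0,0],[0,0,0]]' --jaw '[255,255,255,255,255]'

```text
clock: 3.6
tcp_pos: [0.5828, 0.2173, 0.2781]
orientation: [2.57, 1.781, 0.018]
contact_force: [1.1, -2.2, 2.9]
grip_width: 0.0134
```

Run:
```python
from h import *
from bench import r
plan(r,12,5)
```

```text
clock 3.6 tcp [0.5828 0.2173 0.2781] grasp angle 58.7 rad 0.1041 F [ 1.1 -2.2  2.9] w 0.0134 q [-0.61  0.53  0.2   1.81 -0.12  0.8   0.86]
twist [ 0.009 -0.    -0.005]
[[0.02, -0.18, 0.02], [-0.02, -0.18, 0.0], [-0.06, -0.17, 0.0], [-0.09, -0.16, 0.0], [-0.12, -0.13, 0.0]]
```

Tracking is good and the forces are small, so I'll carry on with slightly larger batches.

>>> apply_moves --dp '[[0.02,-0.18,0.02],[-0.02,-0.18,0],[-0.06,-0.17,0],[-0.09,-0.16,0],[-0.12,-0.13,0]]' --twist '[[0.009,0,-0.005],[0,0,0],[0,0,0],[0,0,0],[0,0,0]]' --jaw '[255,255,255,255,255]'

```text
clock: 4.1
tcp_pos: [0.4791, 0.2213, 0.2773]
orientation: [2.565, 1.805, 0.014]
contact_force: [2.0, 0.9, -1.0]
grip_width: 0.0131
```

Run:
```python
from h import *
from bench import r
plan(r,12,6)
```

```text
clock 4.1 tcp [0.4791 0.2213 0.2773] grasp angle 118.4 rad 0.1068 F [ 2.   0.9 -1. ] w 0.0131 q [-0.71  0.4   0.19  2.03 -0.11  0.71  0.78]
twist [ 0.004 -0.002  0.002]
[[-0.16, -0.1, 0.01], [-0.17, -0.07, 0.0], [-0.18, -0.04, 0.0], [-0.18, 0.0, 0.0], [-0.18, 0.04, 0.0], [-0.17, 0.08, 0.0]]
```

>>> apply_moves --dp '[[-0.16,-0.1,0.01],[-0.17,-0.07,0],[-0.18,-0.04,0],[-0.18,0,0],[-0.18,0.04,0]]' --twist '[[0.004,-0.002,0.002],[0,0,0],[0,0,0],[0,0,0],[0,0,0]]' --jaw '[255,255,255,255,255]'

```text
clock: 4.6
tcp_pos: [0.4194, 0.138, 0.2772]
orientation: [-2.549, -1.822, -0.013]
contact_force: [-5.2, 3.9, 2.5]
grip_width: 0.0131
```

Run:
```python
from h import *
from bench import r
plan(r,12,5)
f=r.grab_frame("wrist");cv2.imwrite("pics/w4.png",f["color"][:,:,::-1])
f=r.grab_frame("side");cv2.imwrite("pics/s4.png",f["color"][:,:,::-1])
```

```text
clock 4.6 tcp [0.4194 0.138  0.2772] grasp angle 173.8 rad 0.1125 F [-5.2  3.9  2.5] w 0.0131 q [-0.62  0.28  0.19  2.22 -0.11  0.64  0.89]
twist [-0.001 -0.005  0.009]
[[-0.16, 0.12, 0.01], [-0.16, 0.1, 0.0], [-0.13, 0.13, 0.0], [-0.1, 0.15, 0.0], [-0.07, 0.17, 0.0]]
```

View pics/w4.png

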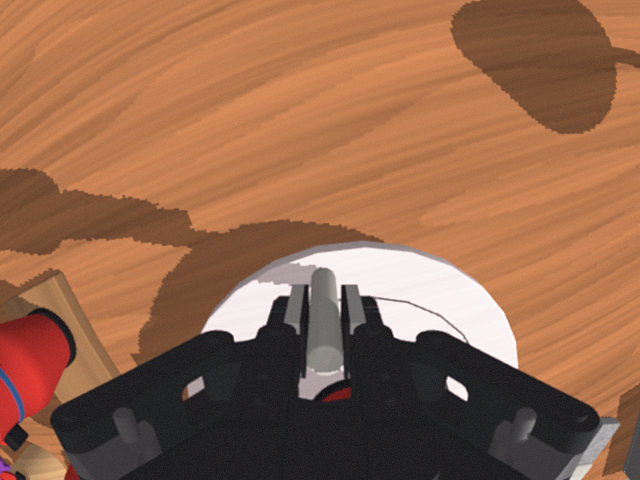

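View pics/s4.png

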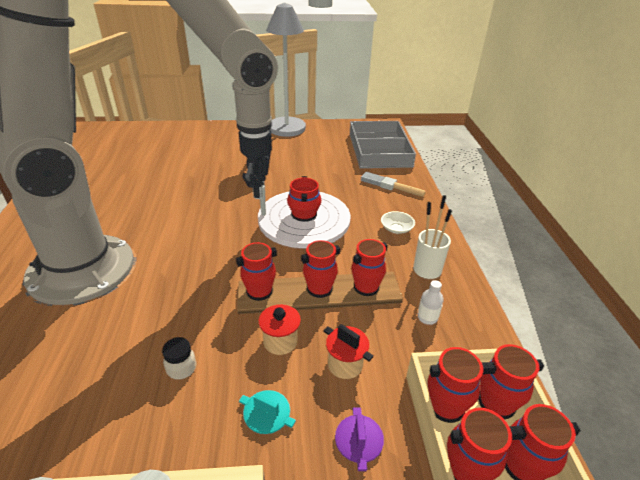

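The post at (323,358) is still between the pads, and the wheel is half round. The tool is about 7 mm outside the circle; the next rows correct that.

>>> apply_moves --dp '[[-0.16,0.12,0.01],[-0.16,0.1,0],[-0.13,0.13,0],[-0.1,0.15,0]]' --twist '[[0,-0.005,0.009],[0,0,0],[0,0,0],[0,0,0]]' --jaw '[255,255,255,255]'

```text
clock: 5.1
tcp_pos: [0.4511, 0.0556, 0.2764]
orientation: [-2.562, -1.803, 0.008]
contact_force: [1.1, 5.2, -3.1]
grip_width: 0.0135
```

Run:
```python
from h import *
from bench import r
plan(r,12,5)
```

```text
clock 5.1 tcp [0.4511 0.0556 0.2764] grasp angle -138.9 rad 0.1084 F [ 1.1  5.2 -3.1] w 0.0135 q [-0.46  0.31  0.23  2.19 -0.12  0.66  1.09]
twist [-0.005 -0.     0.002]
[[-0.05, 0.18, 0.0], [-0.03, 0.18, 0.0], [0.0, 0.18, 0.0], [0.04, 0.18, 0.0], [0.08, 0.17, 0.0]]
```

>>> apply_moves --dp '[[-0.05,0.18,0],[-0.03,0.18,0],[0,0.18,0],[0.04,0.18,0],[0.08,0.17,0]]' --twist '[[-0.005,0,0.002],[0,0,0],[0,0,0],[0,0,0],[0,0,0]]' --jaw '[255,255,255,255,255]'

```text
clock: 5.6
tcp_pos: [0.5541, 0.0237, 0.2764]
orientation: [-2.566, -1.801, 0.002]
contact_force: [-0.6, 3.1, 5.1]
grip_width: 0.0131
```

Run:
```python
from h import *
from bench import r
plan(r,12,5)
```

```text
clock 5.6 tcp [0.5541 0.0237 0.2764] grasp angle -78.0 rad 0.1053 F [-0.6  3.1  5.1] w 0.0131 q [-0.34  0.45  0.24  1.97 -0.16  0.75  1.22]
twist [-0.003 -0.001  0.001]
[[0.11, 0.14, 0.0], [0.14, 0.12, 0.0], [0.16, 0.09, 0.0], [0.18, 0.05, 0.0], [0.18, 0.01, 0.0]]
```

>>> apply_moves --dp '[[0.11,0.14,0],[0.14,0.12,0],[0.16,0.09,0],[0.18,0.05,0],[0.18,0.01,0]]' --twist '[[-0.003,0,0],[0,0,0],[0,0,0],[0,0,0],[0,0,0]]' --jaw '[255,255,255,255,255]'

```text
clock: 6.1
tcp_pos: [0.636, 0.091, 0.2765]
orientation: [2.575, 1.798, -0.004]
contact_force: [-1.6, -1.9, 3.0]
grip_width: 0.0136
```

Run:
```python
from h import *
from bench import r
plan(r,10,4)
```

```text
clock 6.1 tcp [0.636  0.091  0.2765] grasp angle -19.4 rad 0.1105 F [-1.6 -1.9  3. ] w 0.0136 q [-0.41  0.57  0.24  1.75 -0.17  0.84  1.12]
twist [-0.     0.001 -0.001]
[[0.15, -0.06, 0.0], [0.15, -0.04, 0.0], [0.14, -0.07, 0.0], [0.12, -0.09, 0.0]]
```

>>> apply_moves --dp '[[0.15,-0.06,0],[0.15,-0.04,0],[0.14,-0.07,0],[0,0,0],[0,0,0]]' --twist '[[0,0,0],[0,0,0],[0,0,0],[0,0,0],[0,0,0]]' --jaw '[255,255,255,255,255]'

```text
clock: 6.6
tcp_pos: [0.6387, 0.1502, 0.2765]
orientation: [2.569, 1.796, 0.002]
contact_force: [0.4, -1.6, 0.4]
grip_width: 0.0133
```

Run:
```python
from h import *
from bench import r
plan(r,10,1)
f=r.grab_frame("wrist");cv2.imwrite("pics/w5.png",f["color"][:,:,::-1])
```

```text
clock 6.6 tcp [0.6387 0.1502 0.2765] grasp angle 11.5 rad 0.1102 F [ 0.4 -1.6  0.4] w 0.0133 q [-0.5   0.59  0.24  1.72 -0.17  0.85  1.03]
twist [ 0.003  0.001 -0.001]
[[0.1, -0.13, 0.0]]
```

View pics/w5.png

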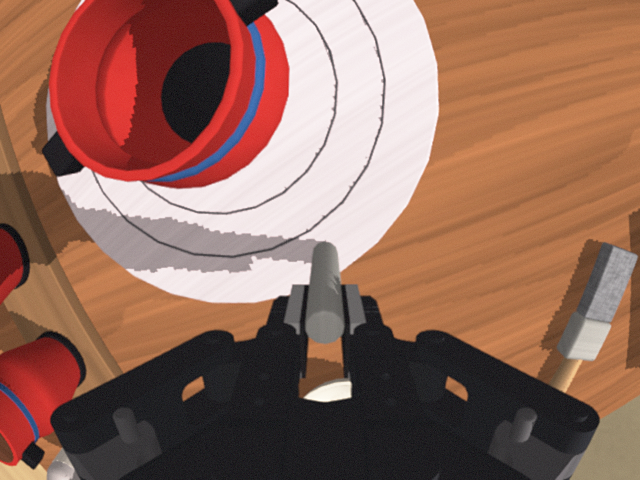

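The post at (325,322) is back near its starting place, about 368° round. I'll open and rise.

>>> apply_moves --dp '[[0,0,0],[0,0,0],[0,0,0],[0,0,0],[0,0,0],[0,0,-0.25],[0,0,-0.35],[0,0,-0.35],[0,0,-0.25],[0,0,0]]' --twist '[[0,0,0],[0,0,0],[0,0,0],[0,0,0],[0,0,0],[0,0,0],[0,0,0],[0,0,0],[0,0,0],[0,0,0]]' --jaw '[0,0,0,0,0,0,0,0,0,0]'

```text
clock: 7.65
tcp_pos: [0.6378, 0.1468, 0.4237]
orientation: [2.575, 1.789, -0.006]
contact_force: [0.9, 0.6, -0.3]
grip_width: 0.0853
```

Run:
```python
from h import *
from bench import r
go(r,[.587,-.303,.40],yaw=43)
f=r.grab_frame("wrist");o=r.get_obs();np.savez("w6.npz",**f,tcp_pos=o["tcp_pos"],orientation=o["orientation"]);cv2.imwrite("pics/w6.png",f["color"][:,:,::-1])
```

```text
clock 7.65 tcp [0.6378 0.1468 0.4237] yaw 69.57 tilt 0.43 w 0.0853 F [ 0.93  0.58 -0.35] q [-0.52  0.44  0.28  1.6  -0.12  1.12  1.  ]
tool d [-0.4391  0.1093  0.027 ] rows 11 scaled per row [-0.333  0.083  0.02 ]
twist total deg [ 0.25  0.35 26.57] scaled/row [0.   0.   0.02]
```

View pics/w6.png

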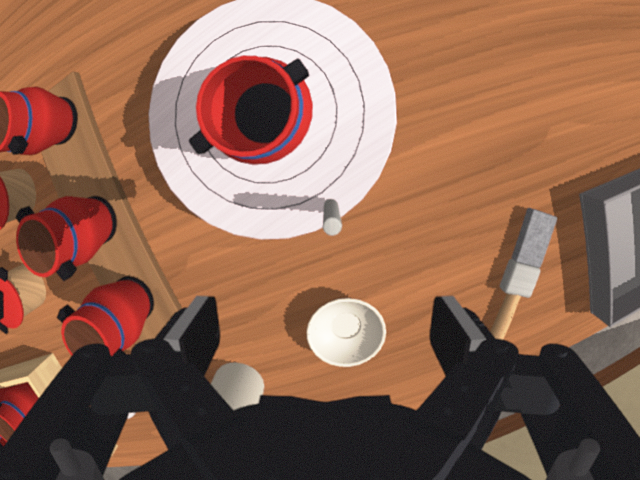

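The wheel is free and the post at (333,226) is clear. On to the lid.

>>> apply_moves --dp '[[-0.33,0.08,0],[-0.33,0.08,0],[-0.33,0.08,0],[-0.33,0.08,0],[-0.33,0.08,0],[-0.33,0.08,0],[-0.33,0.08,0],[-0.33,0.08,0],[-0.33,0.08,0],[-0.33,0.08,0],[-0.2,0.05,0],[0,0,0],[0,0,0],[0,0,0],[0,0,0],[0,0,0]]' --twist '[[0,0,0],[0,0,0],[0,0,0],[0,0,0],[0,0,0],[0,0,0],[0,0,0],[0,0,0],[0,0,0],[0,0,0],[0,0,0],[0,0,0.055],[0,0,0.055],[0,0,0.055],[0,0,0.055],[0,0,0]]' --jaw '[0,0,0,0,0,0,0,0,0,0,0,0,0,0,0,0]'

```text
clock: 9.3
tcp_pos: [0.5774, -0.2975, 0.3973]
orientation: [-2.919, -1.126, 0.063]
contact_force: [-0.8, -0.1, -0.6]
grip_width: 0.085
```

Run:
```python
from h import *
from bench import r
go(r,[.587,-.303,.35],yaw=43)
f=r.grab_frame("wrist");o=r.get_obs();np.savez("w7.npz",**f,tcp_pos=o["tcp_pos"],orientation=o["orientation"]);cv2.imwrite("pics/w7.png",f["color"][:,:,::-1])
f=r.grab_frame("top");np.savez("top1.npz",**f);cv2.imwrite("pics/top1.png",f["color"][:,:,::-1])
```

```text
clock 9.3 tcp [ 0.5774 -0.2975  0.3973] yaw 42.23 tilt 2.4 w 0.085 F [-0.82 -0.09 -0.63] q [ 0.02  0.49  0.51  1.64 -0.23  1.11  1.32]
tool d [0.0049 0.0118 0.0469] rows 2 scaled per row [0.021 0.049 0.195]
twist total deg [-1.51  1.87 -0.79] scaled/row [-0.006  0.008 -0.003]
```

View pics/w7.png

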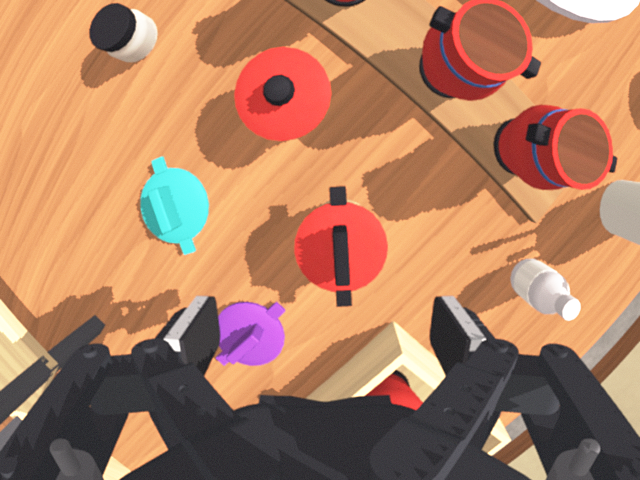

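View pics/top1.png

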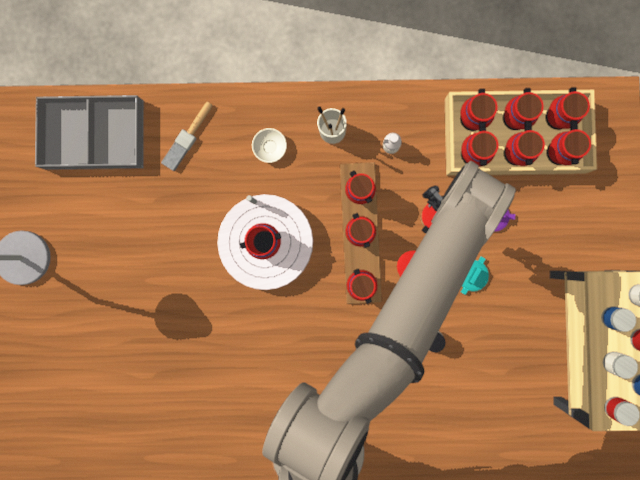

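The lid's bar runs (341,225)–(342,285) in the wrist view, with tabs at (338,196) and (344,298). The round-knob lid at (283,92) and the purple and turquoise look-alikes at (250,333) and (175,205) all stay clear of the fingers. Now I'll refine.

```bash
cat > lidm.py <<'E'
from h import *
def lid(fn,zb,zd,box,blobs=True):
    f=dict(np.load(fn));o=f
    hsv=cv2.cvtColor(f["color"],cv2.COLOR_RGB2HSV);u0,u1,v0,v1=box
    m=np.zeros((480,640),np.uint8);m[v0:v1,u0:u1]=(hsv[v0:v1,u0:u1,2]<60)
    n,_,st,ce=cv2.connectedComponentsWithStats(m)
    L,_=0,0
    lab=cv2.connectedComponents(m)[1]
    for i in range(1,n):
        if st[i,4]<40: continue
        c=[k for k in cv2.findContours((lab==i).astype(np.uint8),0,1)[0]][0][:,0]
        for z in (zb,zd):
            P=wcast(f,o,c,z);(cx,cy),s,a=cv2.minAreaRect((P[:,:2]*1000).astype(np.float32))
            print("blob px",ce[i].round(1),st[i,4],"z",z,"c",round(cx,1),round(cy,1),"size",np.round(s,1),"ang",round(a,1))
    red=np.zeros((480,640),np.uint8);h=hsv
    rm=((h[...,0]<8)|(h[...,0]>172))&(h[...,1]>150)&(h[...,2]>90)
    red[v0:v1,u0:u1]=rm[v0:v1,u0:u1]
    c=max(cv2.findContours(red,0,1)[0],key=cv2.contourArea);P=wcast(f,o,cv2.convexHull(c)[:,0],zd);print("disc",circ(P))
E
python3 - <<'E'
from lidm import *
lid("w7.npz",.097,.067,(280,400,175,315))
E
```

```text
blob px [338.4 250.9] 341 z 0.097 c 587.1 -304.0 size [ 9.1 46.1] ang 44.2
blob px [338.4 250.9] 341 z 0.067 c 593.2 -310.3 size [10.1 51.2] ang 44.2
blob px [343.6 297.4] 80 z 0.097 c 612.9 -327.4 size [ 9.9 11.4] ang 48.1
blob px [343.6 297.4] 80 z 0.067 c 621.9 -336.3 size [11.  12.7] ang 48.1
disc (array([ 0.5892196 , -0.30504505]), np.float64(0.03947299776658981))
```

The wrist and top views agree on the lid: centre about (0.588, -0.304), disc radius 39.5 mm, jaw angle 44°. I'll fix the tilt and come down in two stages.

Run:
```python
from h import *
from bench import r
go(r,[.588,-.304,.30],yaw=44.2,n=3)
```

```text
clock 9.4 tcp [ 0.5776 -0.2974  0.3976] yaw 42.49 tilt 2.38 w 0.0851 F [1.11 0.09 0.5 ] q [ 0.02  0.49  0.51  1.64 -0.23  1.11  1.33]
tool d [0.0064 0.0145 0.0971] rows 3 scaled per row [0.018 0.04  0.27 ]
twist total deg [-1.52  1.83 -1.74] scaled/row [-0.004  0.005 -0.005]
```

>>> apply_moves --dp '[[0.02,0.04,0.27],[0.02,0.04,0.27],[0.02,0.04,0.25],[0,0,0]]' --twist '[[-0.005,0.007,-0.007],[-0.005,0.007,-0.007],[-0.002,0.002,-0.002],[0,0,0]]' --jaw '[0,0,0,0]'

```text
clock: 9.8
tcp_pos: [0.5913, -0.3025, 0.2996]
orientation: [-2.899, -1.206, -0.007]
contact_force: [-0.1, -0.1, -0.4]
grip_width: 0.0854
```

Run:
```python
from lidm import *
from bench import r
f=r.grab_frame("wrist");o=r.get_obs();np.savez("w8.npz",**f,tcp_pos=o["tcp_pos"],orientation=o["orientation"]);cv2.imwrite("pics/w8.png",f["color"][:,:,::-1])
go(r,[.588,-.304,.245],yaw=44.2,n=2)
lid("w8.npz",.097,.067,(250,400,175,400))
```

```text
clock 9.85 tcp [ 0.5917 -0.3032  0.302 ] yaw 45.13 tilt 0.36 w 0.0856 F [-0.08  0.52  0.1 ] q [ 0.08  0.6   0.44  1.69 -0.31  0.91  1.42]
tool d [-0.0035 -0.0022  0.057 ] rows 2 scaled per row [-0.015 -0.009  0.237]
twist total deg [ 0.19 -0.31  0.93] scaled/row [ 0.001 -0.001  0.004]
blob px [313.2 279. ] 1181 z 0.097 c 589.9 -305.6 size [10.9 50.7] ang 46.3
blob px [313.2 279. ] 1181 z 0.067 c 597.6 -314.4 size [12.8 59.5] ang 46.3
blob px [317.3 331.7] 149 z 0.097 c 612.5 -326.2 size [10.2 10.5] ang 45.1
blob px [317.3 331.7] 149 z 0.067 c 624.2 -338.5 size [11.9 12.3] ang 45.1
blob px [279.4 398. ] 121 z 0.097 c 631.2 -375.0 size [25.9  2.4] ang 47.2
blob px [279.4 398. ] 121 z 0.067 c 646.1 -395.8 size [30.4  2.9] ang 47.2
blob px [370.3 398. ] 122 z 0.097 c 667.4 -339.1 size [26.   2.5] ang 42.4
blob px [370.3 398. ] 122 z 0.067 c 688.5 -353.7 size [30.5  2.9] ang 42.4
disc (array([ 0.59084788, -0.30670173]), np.float64(0.039683134296857145))
```

View pics/w8.png

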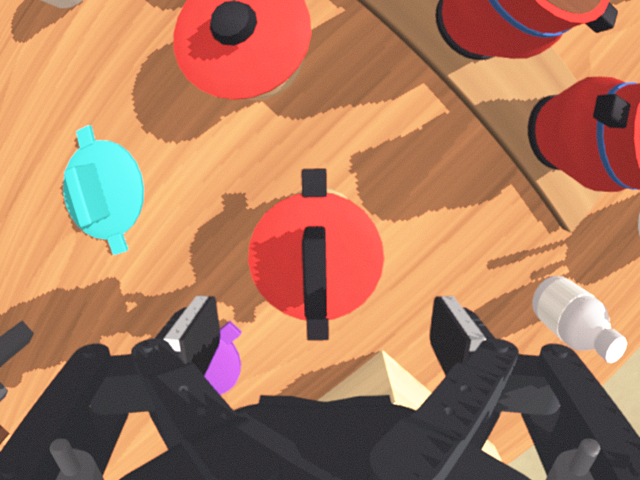

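>>> apply_moves --dp '[[-0.03,-0.01,0.2],[0,0,0.2],[0,0,0.06],[0,0,0]]' --twist '[[0.001,-0.002,0],[0,0,0],[0,0,0],[0,0,0]]' --jaw '[0,0,0,0]'

```text
clock: 10.25
tcp_pos: [0.5905, -0.3066, 0.253]
orientation: [2.892, 1.209, 0.012]
contact_force: [0.3, -0.8, -0.4]
grip_width: 0.085
```

Run:
```python
from lidm import *
from bench import r
f=r.grab_frame("wrist");o=r.get_obs();np.savez("w9.npz",**f,tcp_pos=o["tcp_pos"],orientation=o["orientation"]);cv2.imwrite("pics/w9.png",f["color"][:,:,::-1])
go(r,[.589,-.305,.245],yaw=45,n=1)
```

```text
clock 10.3 tcp [ 0.5907 -0.3067  0.2536] yaw 45.36 tilt 0.67 w 0.0855 F [ 0.38 -0.17  0.08] q [ 0.1   0.66  0.41  1.72 -0.34  0.82  1.46]
tool d [-0.     -0.0025  0.0086] rows 1 scaled per row [-0.    -0.021  0.071]
twist total deg [ 0.61 -0.28  0.36] scaled/row [ 0.005 -0.002  0.003]
```

View pics/w9.png

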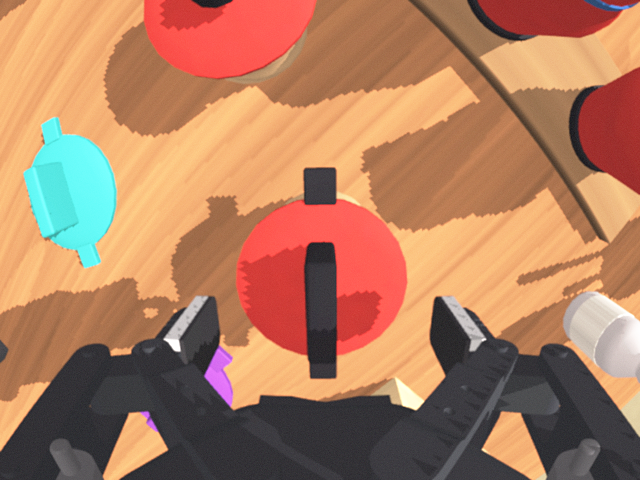

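The bar is centred between the fingers at (320,310). I'll go down 8 mm and close.

>>> apply_moves --dp '[[0,-0.02,0.07],[0,0,0],[0,0,0],[0,0,0],[0,0,0],[0,0,0],[0,0,0]]' --twist '[[0.005,-0.002,0.003],[0,0,0],[0,0,0],[0,0,0],[0,0,0],[0,0,0],[0,0,0]]' --jaw '[0,60,140,200,255,255,255]' --grip_force 45

```text
clock: 11.0
tcp_pos: [0.5905, -0.3057, 0.2497]
orientation: [2.898, 1.201, 0.008]
contact_force: [0.3, 0.0, 0.1]
grip_width: 0.0111
```

Run:
```python
from lidm import *
from bench import r
f=r.grab_frame("wrist");o=r.get_obs();np.savez("w10.npz",**f,tcp_pos=o["tcp_pos"],orientation=o["orientation"]);cv2.imwrite("pics/w10.png",f["color"][:,:,::-1])
go(r,[.589,-.305,.40],yaw=45,n=4)
```

```text
clock 11.05 tcp [ 0.5905 -0.3057  0.2497] yaw 45.04 tilt 0.38 w 0.0109 F [0.44 0.81 1.59] q [ 0.1   0.66  0.41  1.72 -0.34  0.82  1.45]
tool d [-1.000e-04 -7.000e-04 -1.503e-01] rows 4 scaled per row [-0.    -0.001 -0.313]
twist total deg [ 0.33 -0.18  0.04] scaled/row [ 0.001 -0.     0.   ]
```

View pics/w10.png

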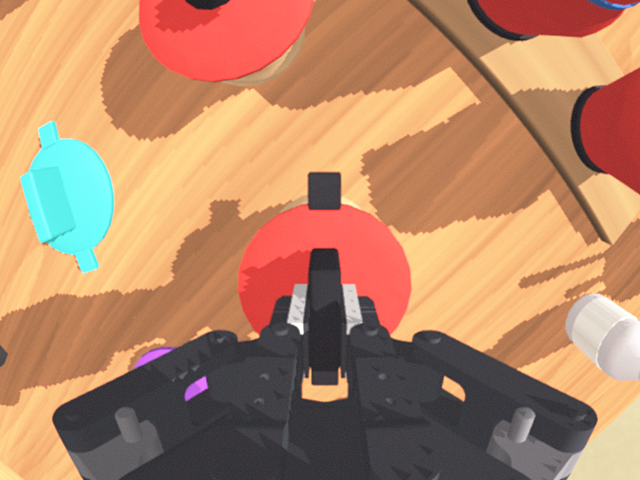

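The jaws hold the bar, with a width of 0.011. Lifting.

>>> apply_moves --dp '[[0,0,-0.1],[0,0,-0.2],[0,0,-0.3],[0,0,-0.3],[0,0,-0.3],[0,0,0]]' --twist '[[0,0,0],[0,0,0],[0,0,0],[0,0,0],[0,0,0],[0,0,0]]' --jaw '[255,255,255,255,255,255]'

```text
clock: 11.65
tcp_pos: [0.5885, -0.3053, 0.3998]
orientation: [2.902, 1.201, 0.001]
contact_force: [0.8, -0.6, -0.8]
grip_width: 0.0114
```

Run:
```python
from lidm import *
from bench import r
f=r.grab_frame("wrist");o=r.get_obs();np.savez("w11.npz",**f,tcp_pos=o["tcp_pos"],orientation=o["orientation"]);cv2.imwrite("pics/w11.png",f["color"][:,:,::-1])
go(r,[.5315,.1275,.40],yaw=10,n=12)
t=dict(np.load("top1.npz"));C=t["color"]
f=r.grab_frame("side");cv2.imwrite("pics/s11.png",f["color"][:,:,::-1])
cv2.imwrite("pics/crop_wheel1.png",cv2.resize(C[180:300,205:325],None,fx=5,fy=5,interpolation=cv2.INTER_CUBIC)[:,:,::-1])
```

```text
clock 11.7 tcp [ 0.5879 -0.3047  0.3971] yaw 44.98 tilt 0.17 w 0.0113 F [-0.27  0.12 -2.25] q [ 0.04  0.5   0.49  1.62 -0.25  1.09  1.38]
tool d [ 0.2656 -0.3456 -0.0021] rows 12 scaled per row [ 0.184 -0.24  -0.001]
twist total deg [-0.15  0.09 34.98] scaled/row [-0.     0.     0.024]
```

View pics/w11.png

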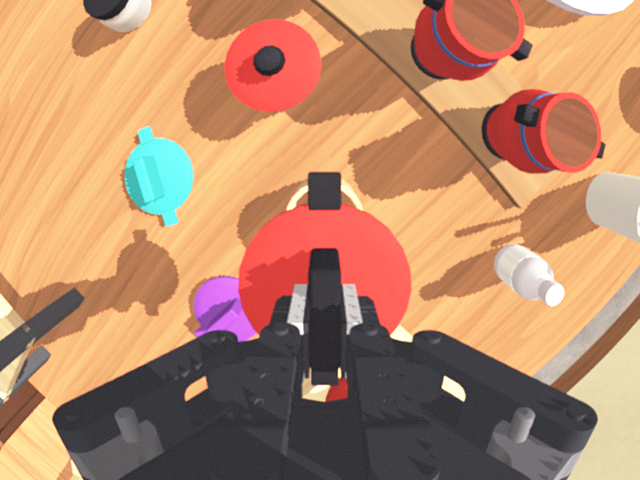

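View pics/s11.png

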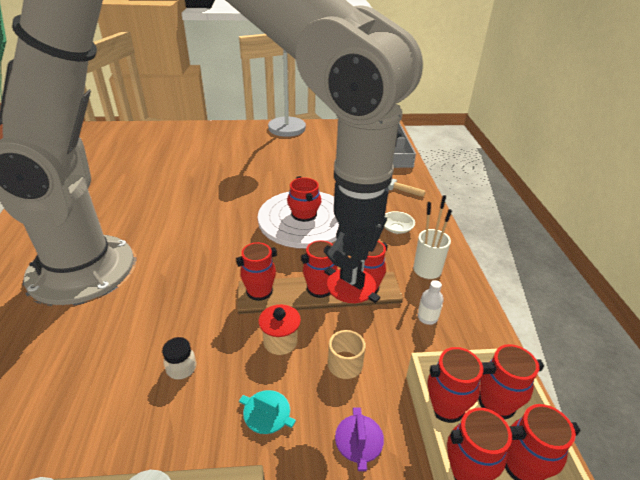

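View pics/crop_wheel1.png

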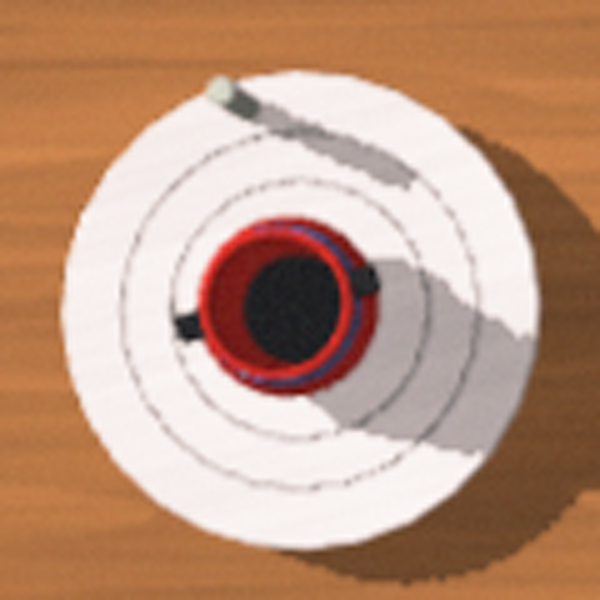

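Run:
```python
from lidm import *
t=dict(np.load("top1.npz"))
p=cast(t,[[205+218/5,180+88/5]],.135)[0];C=np.array([.5315,.1275]);print("post top cam",p,np.degrees(np.arctan2(*(p[:2]-C)[::-1])),np.linalg.norm(p[:2]-C))
w=dict(np.load("w6.npz"));
q=wcast(w,w,[[333,229],[298,71],[202,140]],.135)
p=q[0];print("post wrist",p,np.degrees(np.arctan2(*(p[:2]-C)[::-1])),np.linalg.norm(p[:2]-C))
L=wcast(w,w,[[298,71],[202,140]],.129);d=L[0]-L[1];print("lugs",L,np.degrees(np.arctan2(d[1],d[0])),L.mean(0))
# jar rim and wheel outline from wrist
hsv=cv2.cvtColor(w["color"],cv2.COLOR_RGB2HSV)
m=((hsv[...,1]<60)&(hsv[...,2]>120)).astype(np.uint8);m[:,:140]=0;m[245:]=0;m[:,405:]=0
c=max(cv2.findContours(m,0,1)[0],key=cv2.contourArea);h=cv2.convexHull(c)[:,0];h=h[(h[:,1]>3)&(h[:,1]<225)]
print("wheel",circ(wcast(w,w,h,.05)))
# lid in tool frame
w=dict(np.load("w11.npz"));M=Ro.from_rotvec(w["orientation"]).as_matrix();hsv=cv2.cvtColor(w["color"],cv2.COLOR_RGB2HSV)
m=(((hsv[...,0]<8)|(hsv[...,0]>172))&(hsv[...,1]>150)&(hsv[...,2]>90)).astype(np.uint8);m[:195]=0;m[300:]=0;m[:,:235]=0;m[:,415:]=0
c=max(cv2.findContours(m,0,cv2.CHAIN_APPROX_NONE)[0],key=cv2.contourArea);h=cv2.convexHull(c)[:,0];h=h[(h[:,1]<296)]
for dz in (.1827,):
    P=wcast(w,w,h,w["tcp_pos"][2]-dz);c,rad=circ(P);print("lid",c,rad,"tool",M.T@(np.r_[c,w["tcp_pos"][2]]-w["tcp_pos"]))
    T=wcast(w,w,[[324.5,190],[324,312]],w["tcp_pos"][2]-dz)
    print("tab tool",[ (M.T@(x-w["tcp_pos"])).round(4) for x in T])
```

```text
post top cam [0.63224799 0.15389018 0.135     ] 14.678418098428999 0.1041470079857791
post wrist [0.63498617 0.15217134 0.135     ] 13.409145423554012 0.1063863836201785
lugs [[0.52191087 0.1683378  0.129     ]
 [0.54109935 0.08636836 0.129     ]] 103.17530113067008 [0.53150511 0.12735308 0.129     ]
wheel (array([0.5315307 , 0.12637058]), np.float64(0.11856776807970601))
lid [ 0.58580147 -0.30157009] 0.03846441209350096 tool [ 6.86549998e-04 -3.71296960e-03  1.00991070e-05]
tab tool [array([ 0.0011, -0.0465,  0.1828]), array([0.0008, 0.0085, 0.1827])]
```

All the checks agree:
- **Post:** now at 13.4–14.7°, up from 3.5°. That makes about 370° in total.
- **Lugs:** along 103.2°, so the jaw target is 13.7°.
- **Axis:** (0.5315, 0.127).

I'll rotate, then carry.

>>> apply_moves --dp '[[0,0,-0.05],[0,0,-0.05],[0,0,0],[0,0,0],[0,0,0],[0,0,0]]' --twist '[[0,0,0.052],[0,0,0.052],[0,0,0.052],[0,0,0.052],[0,0,0.052],[0,0,0]]' --jaw '[255,255,255,255,255,255]'

```text
clock: 12.35
tcp_pos: [0.5847, -0.3015, 0.3971]
orientation: [-3.109, -0.343, 0.034]
contact_force: [0.2, 0.9, -1.2]
grip_width: 0.0107
```

Run:
```python
from lidm import *
from bench import r
go(r,[.5315,.127,.41],yaw=13.7,n=12)
```

```text
clock 12.35 tcp [ 0.5847 -0.3015  0.3971] yaw 12.6 tilt 1.45 w 0.0107 F [ 0.25  0.87 -1.19] q [-0.05  0.52  0.62  1.63 -0.33  1.12  0.88]
tool d [ 0.0413 -0.43   -0.007 ] rows 12 scaled per row [ 0.029 -0.299 -0.005]
twist total deg [-0.9   1.13 -1.11] scaled/row [-0.001  0.001 -0.001]
```

>>> apply_moves --dp '[[0.03,-0.3,-0.03],[0.03,-0.3,-0.02],[0.03,-0.3,-0.02],[0.03,-0.3,-0.02],[0.03,-0.3,-0.02],[0.03,-0.3,-0.02]]' --twist '[[-0.004,0.005,-0.005],[-0.004,0.005,-0.005],[0,0,0],[0,0,0],[0,0,0],[0,0,0]]' --jaw '[255,255,255,255,255,255]'

```text
clock: 12.95
tcp_pos: [0.5499, -0.0845, 0.4059]
orientation: [3.113, 0.392, -0.019]
contact_force: [1.7, -0.5, -1.8]
grip_width: 0.0109
```

Run:
```python
from lidm import *
from bench import r
go(r,[.5315,.127,.41],yaw=13.7,n=6)
```

```text
clock 12.95 tcp [ 0.5499 -0.0845  0.4059] yaw 14.35 tilt 0.72 w 0.0109 F [ 1.72 -0.52 -1.8 ] q [-0.46  0.32  0.62  1.87 -0.21  1.03  0.5 ]
tool d [ 0.0346 -0.2095 -0.0049] rows 6 scaled per row [ 0.048 -0.291 -0.007]
twist total deg [0.12 0.71 0.65] scaled/row [0.    0.001 0.001]
```

>>> apply_moves --dp '[[0.05,-0.3,-0.01],[0.05,-0.3,-0.01],[0.05,-0.3,-0.01],[0.05,-0.3,-0.01],[0.05,-0.3,-0.01],[0.04,-0.22,0],[0,0,0],[0,0,0]]' --twist '[[0,0.003,0.003],[0,0.003,0.003],[0,0,0],[0,0,0],[0,0,0],[0,0,0],[0,0,0],[0,0,0]]' --jaw '[255,255,255,255,255,255,255,255]'

```text
clock: 13.75
tcp_pos: [0.5259, 0.1393, 0.405]
orientation: [3.11, 0.429, -0.019]
contact_force: [-0.3, -0.2, -1.4]
grip_width: 0.011
```

Run:
```python
from lidm import *
from bench import r
go(r,[.5315,.127,.38],yaw=13.7,n=1)
for n in ("wrist","side"):
    f=r.grab_frame(n);o=r.get_obs();np.savez(n+"12.npz",**f,tcp_pos=o["tcp_pos"],orientation=o["orientation"]);cv2.imwrite(f"pics/{n}12.png",f["color"][:,:,::-1])
```

```text
clock 13.75 tcp [0.5259 0.1393 0.405 ] yaw 15.69 tilt 0.69 w 0.011 F [-0.34 -0.2  -1.45] q [-0.81  0.29  0.53  1.89 -0.17  1.02  0.07]
tool d [0.0024 0.0134 0.025 ] rows 1 scaled per row [0.02  0.111 0.209]
twist total deg [0.06 0.69 1.99] scaled/row [0.001 0.006 0.017]
```

View pics/wrist12.png

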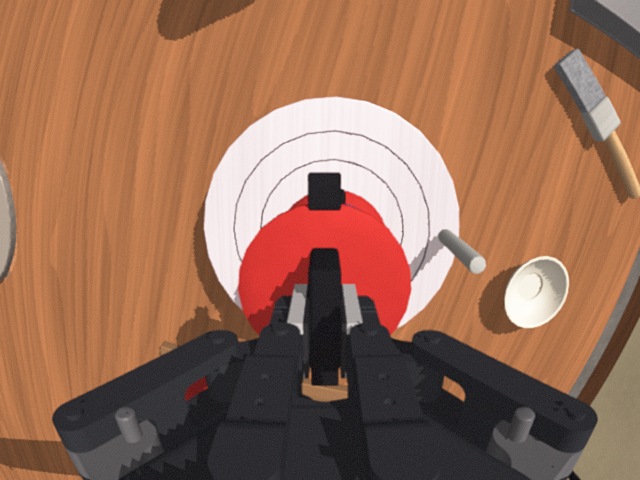

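View pics/side12.png

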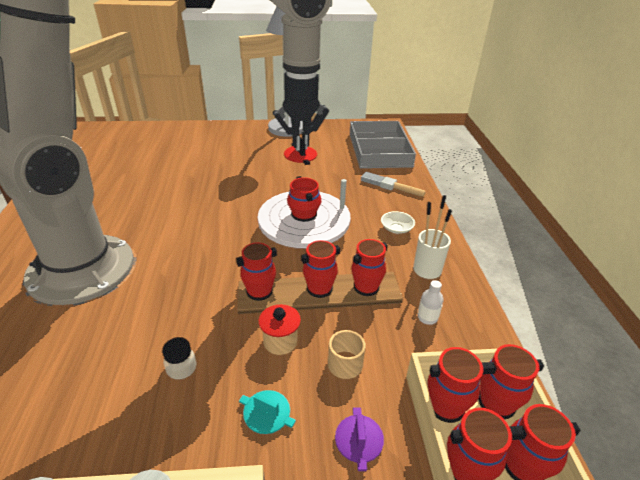

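Run:
```python
from lidm import *
w=dict(np.load("wrist12.npz"));M=Ro.from_rotvec(w["orientation"]).as_matrix();p=w["tcp_pos"]
o=dict(tcp_pos=np.zeros(3),orientation=np.array([np.pi,0,0]))
def tl(uv,dz):
    q=wcast(w,o,uv,-dz); return q*[1,-1,-1]
print("tab far end top",tl([[324.5,172]],.1827),tl([[324.5,172]],.187))
print("bar far top",tl([[324,249]],.1527))
hsv=cv2.cvtColor(w["color"],cv2.COLOR_RGB2HSV)
m=((hsv[...,1]<60)&(hsv[...,2]>120)).astype(np.uint8);m[:90]=0;m[335:]=0;m[:,:200]=0;m[:,462:]=0
c=max(cv2.findContours(m,0,cv2.CHAIN_APPROX_NONE)[0],key=cv2.contourArea)[:,0];h=cv2.convexHull(c)[:,0];h=h[(h[:,1]<230)]
print(len(h),"wheel",circ(wcast(w,w,h,.05)))
q=wcast(w,w,[[477,265]],.135)[0];print("post",q,np.degrees(np.arctan2(q[1]-.127,q[0]-.5315)))
cv2.imwrite("pics/w12c.png",cv2.resize(w["color"][160:400,230:420],None,fx=3,fy=2.5)[:,:,::-1])
# side cam fits: wheel outline
s=dict(np.load("side0.npz"));hsv=cv2.cvtColor(s["color"],cv2.COLOR_RGB2HSV)
m=((hsv[...,1]<60)&(hsv[...,2]>150)).astype(np.uint8);m[:185]=0;m[250:]=0;m[:,:250]=0;m[:,360:]=0
c=max(cv2.findContours(m,0,cv2.CHAIN_APPROX_NONE)[0],key=cv2.contourArea)[:,0];h=cv2.convexHull(c)[:,0];h=h[(h[:,1]>212)&(h[:,1]<232)];print("side wheel",len(h),circ(cast(s,h,.05)))
```

```text
tab far end top [[ 0.00124524 -0.05456941  0.1827    ]] [[ 0.00124497 -0.05419407  0.187     ]]
bar far top [[ 0.00105369 -0.03098779  0.1527    ]]
33 wheel (array([0.53266165, 0.12703601]), np.float64(0.1190237891341777))
post [0.63375169 0.15234785 0.135     ] 13.922763883647745
side wheel 7 (array([0.53108845, 0.11155317]), np.float64(0.11808434444114946))
```

View pics/w12c.png

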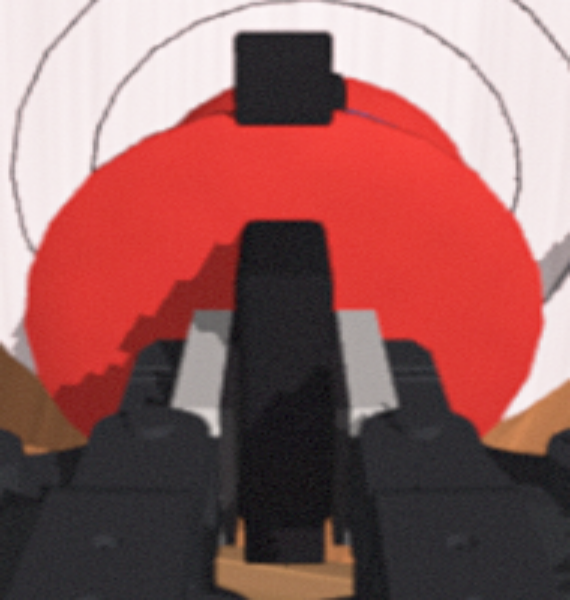

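Run:
```python
from lidm import *
w=dict(np.load("wrist12.npz"))
o=dict(tcp_pos=np.zeros(3),orientation=np.array([np.pi,0,0]))
def tl(uv,dz): return (wcast(w,o,uv,-dz)*[1,-1,-1]).round(4)
print("bar end foot",tl([[324,249]],.1827),"bar end top",tl([[324,268]],.1527), "tab corner foot inner",tl([[324,209]],.1827))
for dz in (.1487,.1527,.1567): print(dz,tl([[324,268]],dz),tl([[324,249]],dz+.03),tl([[324.5,172]],dz+.03))
```

```text
bar end foot [[ 0.001  -0.0219  0.1827]] bar end top [[ 0.001  -0.0241  0.1527]] tab corner foot inner [[ 0.001  -0.0392  0.1827]]
0.1487 [[ 0.0011 -0.0255  0.1487]] [[ 0.001  -0.0231  0.1787]] [[ 0.0012 -0.0549  0.1787]]
0.1527 [[ 0.001  -0.0241  0.1527]] [[ 0.001  -0.0219  0.1827]] [[ 0.0012 -0.0546  0.1827]]
0.1567 [[ 0.001  -0.0227  0.1567]] [[ 0.001  -0.0207  0.1867]] [[ 0.0012 -0.0542  0.1867]]
```

Lid centre in the tool frame is about (1, -1.5) mm, so the TCP target is (0.5312, 0.1253, 0.349) with yaw 13.8°. I'll approach in small stages.

Run:
```python
from lidm import *
from bench import r
go(r,[.5312,.1253,.375],yaw=13.8,n=1)
```

```text
clock 13.85 tcp [0.526  0.1387 0.4052] yaw 15.55 tilt 0.68 w 0.0111 F [-0.74 -0.52 -2.23] q [-0.81  0.29  0.53  1.89 -0.17  1.02  0.07]
tool d [0.0017 0.0142 0.0302] rows 1 scaled per row [0.015 0.119 0.252]
twist total deg [0.04 0.67 1.75] scaled/row [0.    0.006 0.015]
```

>>> apply_moves --dp '[[0.01,0.06,0.08],[0.005,0.06,0.08],[0,0,0.08],[0,0,0],[0,0,0]]' --twist '[[0,0.006,0.015],[0,0,0],[0,0,0],[0,0,0],[0,0,0]]' --jaw '[255,255,255,255,255]'

```text
clock: 14.35
tcp_pos: [0.5319, 0.1195, 0.3745]
orientation: [3.118, 0.369, -0.001]
contact_force: [-0.4, -0.5, -1.8]
grip_width: 0.011
```

Run:
```python
from lidm import *
from bench import r
go(r,[.5312,.1253,.355],yaw=13.8,n=1)
```

```text
clock 14.35 tcp [0.5319 0.1195 0.3745] yaw 13.49 tilt 0.13 w 0.011 F [-0.36 -0.46 -1.76] q [-0.77  0.32  0.54  1.93 -0.2   0.94  0.1 ]
tool d [ 0.0007 -0.0058  0.0195] rows 1 scaled per row [ 0.006 -0.048  0.162]
twist total deg [ 0.12  0.03 -0.31] scaled/row [ 0.001  0.    -0.003]
```

>>> apply_moves --dp '[[0,-0.045,0.08],[0,0,0.08],[0,0,0],[0,0,0]]' --twist '[[0,0,-0.002],[0,0,0],[0,0,0],[0,0,0]]' --jaw '[255,255,255,255]'

```text
clock: 14.75
tcp_pos: [0.5305, 0.1261, 0.3537]
orientation: [3.117, 0.379, -0.001]
contact_force: [-0.1, -0.1, -1.7]
grip_width: 0.0108
```

Run:
```python
from lidm import *
from bench import r
go(r,[.5312,.1253,.349],yaw=13.8,n=1)
for n in ("wrist","side","top"):
    f=r.grab_frame(n);o=r.get_obs();np.savez(n+"13.npz",**f,tcp_pos=o["tcp_pos"],orientation=o["orientation"])
    c=f["color"]
    if n=="side": c=cv2.resize(c[120:270,220:420],None,fx=4,fy=4,interpolation=cv2.INTER_CUBIC)
    cv2.imwrite(f"pics/{n}13.png",c[:,:,::-1])
go(r,[.5312,.1253,.349],yaw=13.8,n=1)
```

```text
clock 14.75 tcp [0.5305 0.1261 0.3537] yaw 13.87 tilt 0.1 w 0.0108 F [-0.14 -0.13 -1.71] q [-0.77  0.35  0.52  1.95 -0.22  0.9   0.11]
tool d [0.0005 0.001  0.0047] rows 1 scaled per row [0.004 0.008 0.04 ]
twist total deg [0.09 0.03 0.07] scaled/row [0.001 0.    0.001]
clock 14.9 tcp [0.5306 0.1258 0.3542] yaw 13.84 tilt 0.09 w 0.0107 F [ 0.56 -0.45 -0.95] q [-0.77  0.35  0.52  1.95 -0.22  0.9   0.11]
tool d [0.0004 0.0007 0.0052] rows 1 scaled per row [0.004 0.005 0.043]
twist total deg [ 0.09 -0.01  0.04] scaled/row [ 0.001 -0.     0.   ]
```

View pics/side13.png

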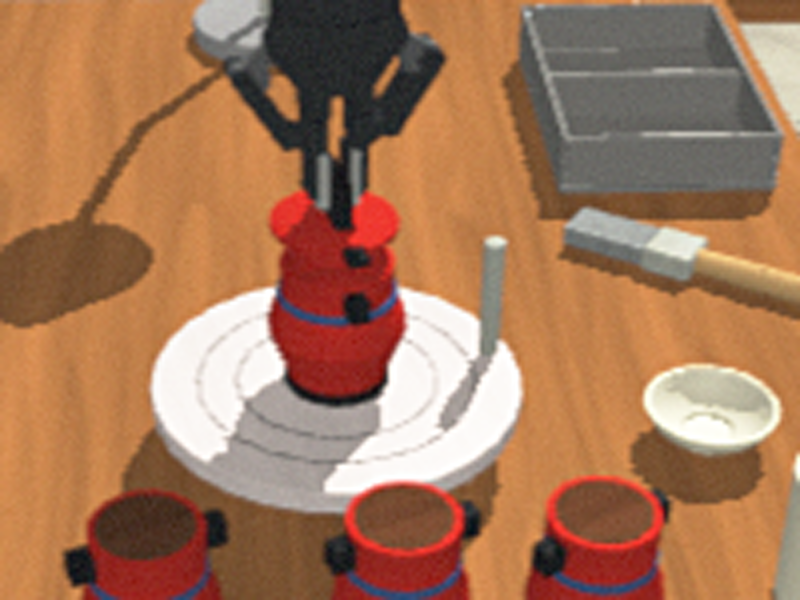

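View pics/wrist13.png

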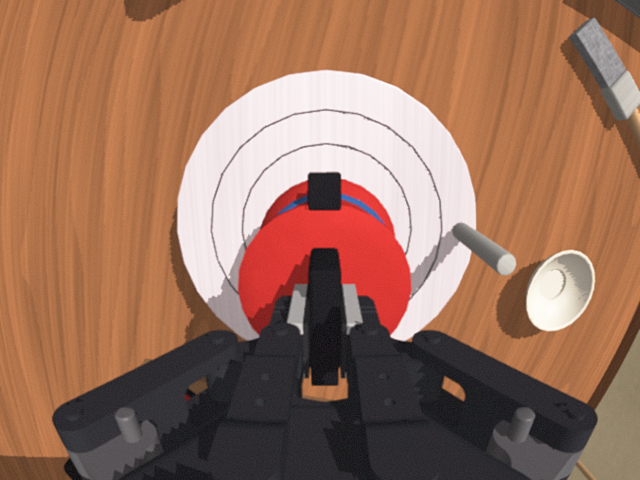

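View pics/top13.png

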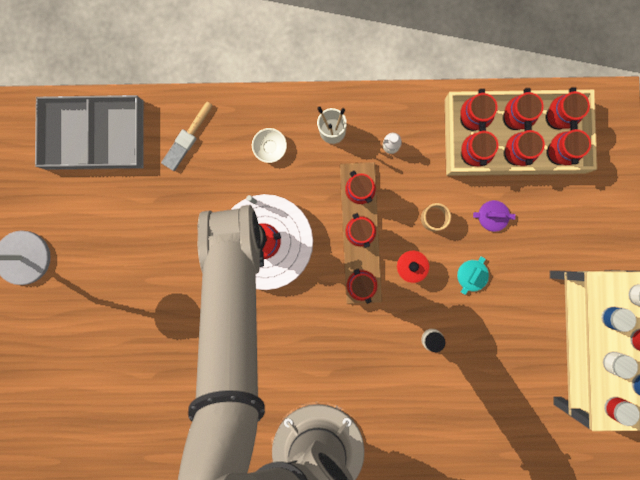

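The views at this point:
- **Side crop:** the lid hovers level above the jar, with its tab (357,257) directly over the lug (357,308). The post (490,240) is clear.
- **Wrist:** the lug is hidden exactly under the tab at (324,190).
- **Top:** the drying jars and the round-knobbed lid are where they were.

Next I'll cross-check height and centring by projecting the expected points into the side view.

Run:
```python
from lidm import *
s=dict(np.load("side13.npz"))
def pr(X): c=s["R"]@X+s["t"];k=s["intrinsics"]@(c/c[2]);return (k[:2]).round(1)
a=np.radians(103.7);u=np.array([np.cos(a),np.sin(a),0]);J=np.array([.532,.127,0]);z=np.array([0,0,1.])
L=np.array([.5312,.1275,.3540-.1977])
print("lug face ctr",pr(J-u*.049+z*.121),"lug top",pr(J-u*.049+z*.129))
for t in (.008,.015): print("tab end",t,pr(L-u*.053+z*t))
n=np.array([u[1],-u[0],0])
print("disc R/L",[pr(L+sg*n*.04+z*.0115) for sg in (1,-1)],"belly R/L",[pr(J+sg*n*.045+z*.09) for sg in (1,-1)])
hsv=cv2.cvtColor(s["color"],cv2.COLOR_RGB2HSV)
m=(((hsv[...,0]<8)|(hsv[...,0]>172))&(hsv[...,1]>150)&(hsv[...,2]>60))
for v in range(166,215,2):
    c=np.flatnonzero(m[v,270:340])+270;d=np.flatnonzero(hsv[v,270:340,2]<45)+270
    print(v,(c.min(),c.max()) if len(c) else None,(d.min(),d.max()) if len(d) else None,end=" | ")
# bystanders
t0=cloud(dict(np.load("top0.npz")));t1=cloud(dict(np.load("top13.npz")))
print()
for u_,v_ in [(360,187),(360,231),(362,286),(413,267)]:
    o=[]
    for t in (t0,t1):
        P=t[v_-24:v_+24,u_-24:u_+24].reshape(-1,3);P=P[(P[:,2]>.06)&(P[:,2]<.14)];o.append((P.min(0)+P.max(0))[:2]/2)
    print("shift",(o[1]-o[0]).round(4))
```

```text
lug face ctr [309.8 200.4] lug top [309.8 197.6]
tab end 0.008 [310.1 185.8]
tab end 0.015 [310.2 183.2]
disc R/L [array([319.3, 171.3]), array([287.8, 175.9])] belly R/L [array([320.7, 197.7]), array([286.8, 203.1])]
166 None (np.int64(296), np.int64(306)) | 168 (np.int64(293), np.int64(312)) (np.int64(298), np.int64(307)) | 170 (np.int64(290), np.int64(316)) (np.int64(303), np.int64(307)) | 172 (np.int64(288), np.int64(318)) (np.int64(303), np.int64(306)) | 174 (np.int64(287), np.int64(319)) (np.int64(303), np.int64(306)) | 176 (np.int64(287), np.int64(319)) (np.int64(304), np.int64(307)) | 178 (np.int64(288), np.int64(318)) None | 180 (np.int64(290), np.int64(317)) None | 182 (np.int64(291), np.int64(317)) None | 184 (np.int64(290), np.int64(318)) (np.int64(307), np.int64(309)) | 186 (np.int64(290), np.int64(318)) (np.int64(308), np.int64(309)) | 188 (np.int64(290), np.int64(317)) None | 190 (np.int64(290), np.int64(317)) None | 192 (np.int64(290), np.int64(317)) None | 194 (np.int64(291), np.int64(316)) (np.int64(307), np.int64(310)) | 196 (np.int64(288), np.int64(319)) (np.int64(306), np.int64(311)) | 198 (np.int64(288), np.int64(320)) (np.int64(307), np.int64(311)) | 200 (np.int64(288), np.int64(320)) (np.int64(308), np.int64(309)) | 202 (np.int64(288), np.int64(320)) None | 204 (np.int64(289), np.int64(319)) None | 206 (np.int64(290), np.int64(318)) None | 208 (np.int64(291), np.int64(317)) None | 210 (np.int64(292), np.int64(316)) None | 212 (np.int64(292), np.int64(315)) None | 214 (np.int64(292), np.int64(315)) None | 
shift [0.     0.0001]
shift [ 0.0001 -0.    ]
shift [ 0. -0.]
shift [0.0011 0.0001]
```

The predictions match the picture to about 1 px, and the bystanders have shifted 1.1 mm at most. The lid is now about 16 mm above the rim, so I'll lower it 5 mm.

>>> apply_moves --dp '[[0,0,0.025],[0,0,0.015],[0,0,0],[0,0,0],[0,0,0]]' --twist '[[0,0,0],[0,0,0],[0,0,0],[0,0,0],[0,0,0]]' --jaw '[255,255,255,255,255]'

```text
clock: 15.4
tcp_pos: [0.5309, 0.1257, 0.3497]
orientation: [3.118, 0.378, 0.003]
contact_force: [-0.3, -0.2, -1.2]
grip_width: 0.0108
```

Run:
```python
from lidm import *
from bench import r
go(r,[.5312,.1253,.349],yaw=13.8,n=1)
f=r.grab_frame("side");cv2.imwrite("pics/side14.png",cv2.resize(f["color"][150:240,250:370],None,fx=6,fy=6,interpolation=cv2.INTER_CUBIC)[:,:,::-1])
go(r,[.5312,.1253,.349],yaw=13.8,n=1);print(r.get_obs()["qvel"].round(3))
```

```text
clock 15.4 tcp [0.5309 0.1257 0.3497] yaw 13.82 tilt 0.12 w 0.0108 F [-0.26 -0.22 -1.17] q [-0.76  0.36  0.52  1.95 -0.22  0.89  0.11]
tool d [0.0002 0.0005 0.0007] rows 1 scaled per row [0.002 0.004 0.006]
twist total deg [ 0.07 -0.09  0.02] scaled/row [ 0.001 -0.001  0.   ]
clock 15.45 tcp [0.5309 0.1257 0.3497] yaw 13.82 tilt 0.12 w 0.0109 F [ 0.37  0.28 -2.24] q [-0.76  0.36  0.52  1.95 -0.22  0.89  0.11]
tool d [0.0002 0.0005 0.0007] rows 1 scaled per row [0.002 0.004 0.006]
twist total deg [ 0.07 -0.09  0.02] scaled/row [ 0.001 -0.001  0.   ]
[-0.001  0.    -0.002 -0.    -0.    -0.003 -0.002]
```

View pics/side14.png

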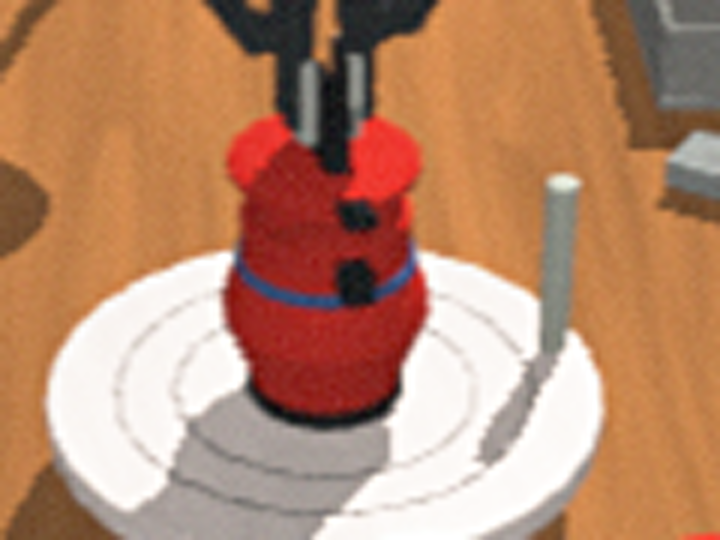

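The lid's tab (357,215) sits directly over the lug (357,280), level and still. By the pose it is about 12 mm above the rim, so I'm handing in.

Run:
```python
from bench import r
print(r.hand_in())
```

```text
the job is handed in; nothing more can be done
None
```

I turned the wheel about 370° counter-clockwise by its post and let the post go. I then carried the bar-handled lid over the drying jars and handed in at about 15.5 s, holding it above the wet jar. The hand-in returns no verdict.

**Last checks:**
- **Lid position:** by the arm's pose it was about 12 mm above the rim and within about 1–2 mm of the axis. Tilt was 0.1°, and the tabs were within about 1° of the lugs.
- **At rest:** joint speeds were 0.003 rad/s or less. The grip width was 11 mm against the 12 mm bar, and the contact force stayed near the lid's own weight.
- **Bystanders:** in the top view the drying jars and the round-knobbed lid had shifted 1.1 mm at most, which is measuring noise.

**Disagreements:**
- The lug sat 3 px higher in the side view than I first predicted. It fits if the lug's centre, rather than its top, is 11 mm below the rim.
- A wheel-circle fit from a short arc in the side camera gave y = 0.112, against 0.127 from the other views. I discarded it as poorly conditioned.
- While turning the wheel, the tool strayed up to 7 mm off the circle. The post stayed in the grip, and the force readings taken between batches stayed below about 7 N.

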